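# Snap the bike light onto the bench eye

## Robot

A 6-joint arm with a two-finger parallel gripper is mounted at the origin on the work surface. World frame = base frame: x ahead of the robot, y to its left, z up, the work surface at z = 0. Lengths are in mm, angles in rad, forces in N, time in s.
With the tool pointing down it reaches from about 350 to 975 mm from the base axis. Payload 7.1 kg.
Tool frame: the origin (TCP) lies at the very end of the fingers, on their centre line; the grasp point (between the pads) lies 19 mm behind it; y points along the fingers, x is the direction in which the jaws open and shut, and the axes are right-handed (so a half turn about y gives the same grasp; the last joint's range is limited). The gripper opens to 88 mm and grips with 3 to 60 N. Pads are 20 mm wide; open, the fingers measure 115 mm over their backs; the gripper's body (75 mm by 178 mm) begins 61 mm behind the grasp point.
Start: joints at [1.316, 0.423, 1.63, -0, 1.089, -0.019], TCP at [145.982, 607.696, 193.275] pointing down, gripper open.
Joint ranges: [-3, 3], [-0.9, 2.11], [0.09, 2.58], [-1.31, 4.45], [0.11, 2.69], [-2.54, 2.54]. Speed limits (rad/s): [2.39, 2.39, 3.01, 3.14, 3.14, 3.14].

## Interface

Orientations are given as a rotation vector (axis times angle).
In Python, from workcell import ctrl gives the robot as it stands. The module is installed in compiled form; this text tells all that it offers.
- The arm moves only by the tool jog_arm, never from a script. Its argument "steps" is a list of rows, each an object with "turn": the turn, a rotation vector about the world's x, y, z scaled (see below), a list of three; "dp": the shift along the world's x, y, z scaled (see below), a list of three; "claw": the opening, from 0 (shut) to 1 (fully open). In form: [{"turn": [wx, wy, wz], "dp": [x, y, z], "claw": claw}, ...]. A call has 1 to 12 rows; each row is the pose to reach, as a shift and turn from the pose measured when the call began, turning the shorter way round; what a row does not reach only later rows make up. The controller multiplies each number of a shift by 80 mm and each number of a turn by pi rad. A row lasts 1/12 s, in which the tool goes at most 41.7 mm and 7.16 degrees, less where a joint would pass 70% of its speed; a pose out of reach is approached as far as the arm can. A call with a number of a shift or a turn outside -1 to 1 is refused whole. A call with a gripper value outside its range is refused whole. The fingers move at their own pace and stop on an object; the grip force is fixed at half the most. Time passes only in rows, so rows that repeat a pose let the fingers close. It gives the time, the measured TCP pose, the force and the opening at its end, in the units of the state.
- ctrl.get_obs(): the state, without advancing time (a new reading comes with each control period).
- ctrl.get_image(name): name is "side" or "top"; returns a dict with "img" (400x640x3 uint8, red, green, blue), "range_z" (400x640 float32, mm along the optical axis (not along the pixel's ray), 0 where there is no reading), "fovy" (degrees; the focal length in pixels is half the picture's height over the tangent of half this angle, whatever the lens; pixels are square), "cx", "cy" (the principal point, pixels), "camera_from_world" (4x4, takes a point from world to camera coordinates). Camera axes: x right, y down, z forward; pixel columns grow to the right and rows downward; lengths in mm; the calibration is good to about 2 mm. A picture is of the moment at which its call begins.
- ctrl.close_job(): hands the job in, once; it reports no verdict.
The state is a dict: "t": time; "qpos": joint angles; "qvel": joint speeds; "joint_torque": joint torques, N m; "ee_pos": TCP position; "orientation": TCP orientation; "ft_force": force on the tool from outside, world axes, zero at the start; "moment": the same for the moment, N m; "width": finger opening in mm.
Only numpy, scipy, OpenCV 4.12 (cv2) and the standard library are available. Lean on these libraries where they do the work, as an engineer would, in place of code of your own. Each camera call takes 0.05 s, during which the arm holds its last target.

## Task

Take the yellow bike light out of the pull-out tray and clip its snap hook to the steel tie-down eye on the bench: press the sprung gate against one of the eye's two upright legs until the leg is inside the hook and the gate snaps shut behind it. Then prove the catch, with the light still within a centimetre of the bench: draw the light back the way it went on, so that the shut gate bears on the leg with a steady pull of 5 to 10 N for half a second, and never load the eye with more than 12 N at any time. Leave the light lying flat on the bench, clipped on and let go, and leave everything else where it lies.

Things in the scene. Friction and masses are not known exactly. Their poses are not given: they have to be found in the camera images.
- light: Yellow bike light with snap hook, loose, 0.1 kg, lying flat in the tray (floor 10 mm above the bench, walls up to 34 mm, front 39). Origin: centre of the lamp body's underside; x from lamp body to hook, y to the gate's side, z up. Lamp body x -32 to +30 mm, 44 mm wide (y), 32 mm high, flat sides, lens on top. Hook: 8 mm round bar, level at z = 18 mm, reaching to x = 88.
- hook (a point): Point inside the hook, in the light at (60,0,18) mm; axes as the light. Hook bar centre lines (x,y mm): spine y = -13, x 26 to 66; bend (78,-9), (84,-1), (83,8), (78,14); nose end (73,16). A leg of the eye (8 mm) inside has room for its centre from y = -5 (touches spine) to +9.5 (touches shut gate); in the bend up to x = 75.5, there y under 8.
- nose (a point): Centre of the round end (radius 4 mm) of the hook's nose, in the light at (73,16,18) mm; axes as the light. The gate closes the opening on the light's +y side, x 40 to 69 mm. A leg pushed in along -y at light x 50 to 62 and drawn along the yielding gate to the bend, at y about 3, passes the gate's tip only at x 72 to 74, just before it seats in the bend (75.5); there the gate snaps shut.
- gate (a joint): Gate of the hook: steel bar 5 mm thick, hinged in the light at (36,16,18) mm, 33 mm long, along the light's +x when shut, tip at the nose. Radians: 0 shut, growing as it swings inwards (towards the light's -y), at most 0.75; not outwards. A spring shuts it: 0.08 N m when shut, 0.15 at 0.7 rad, so a leg at x 60 meets 3 to 6 N, nearer the hinge more.
- eye: Steel tie-down eye: plate 26 (x) by 90 (y) mm screwed to the bench, parts on it up to 12.5 mm high, with a U bow of 8 mm round steel hinged in it about its y axis (7 mm up). The bow stands fast wherever it was left, up to 0.5 rad to either side of upright; this lean is not measured. Origin: centre of the plate's underside. The light goes on with its x along the eye's x.
- foot_right (a point): Foot of the bow's leg on the robot's right: on the hinge axis at eye (0,-19,7) mm; axes as the eye. The leg is straight for 27 mm from here and leans with the bow towards the eye's +x or -x, so at hook height it stands up to 10 mm off in x; its y is as here. Pushing the light along the eye's +y, gate first, takes this leg from outside.
- foot_left (a point): The same for the bow's other leg, at eye (0,19,7) mm. The bow's round top joins the legs, 57 mm above the bench when upright.
- wrench: Stainless socket wrench with black handle, 170 mm long, 33 mm wide, 24 mm high, in the tray. Origin: under its middle; x to the head. Not to be disturbed.
- clamp: Aluminium seat post clamp, ring 39 mm across and 15 mm high with a bolt lug, in the tray. Origin: centre of underside. Not to be disturbed.
- pads: Pair of black rubberised brake pads, together 52 by 35 mm and 13 mm high, in the tray. Origin: centre of underside. Not to be disturbed.
- dish: White ceramic dish of steel bolts, 58 mm across, 22 mm high, in the tray. Origin: centre of underside. Not to be disturbed.
- oil: Green oil bottle, 42 mm across, 125 mm tall, standing on the bench. Origin: centre of underside. Not to be disturbed.
- multitool: Folding multitool, 78 by 30 mm and 16 mm high, on the low unit behind the tray. Origin: centre of underside. Not to be disturbed.
- padlock: Brass padlock lying on the bench, 62 by 44 mm and 20 mm high. Origin: under the middle of its brass body. Not to be disturbed.

How it is judged (in metres and radians):
On the way, in this order (a step that is already met when the one before it is completed fails the run):
1. the light is lifted clear of the tray (height (world z) of light above 0.045 m), for 0.1 s.
2. a leg of the eye is inside the hook and the gate has snapped shut behind it (gate under 0.08 rad) (((x of foot_right in the frame of light between 0.02 and 0.08 m and y of foot_right in the frame of light between -0.011 and 0.0135 m) or (x of foot_left in the frame of light between 0.02 and 0.08 m and y of foot_left in the frame of light between -0.011 and 0.0135 m)) and value of joint gate below 0.08 rad and height (world z) of light below 0.012 m), for 0.1 s.
3. the shut gate is drawn against the leg with more than 4 N for 0.3 s (leg against the inside of the gate, clear of the nose) (((x of foot_right in the frame of light between 0.02 and 0.08 m and y of foot_right in the frame of light between 0.0085 and 0.0135 m) or (x of foot_left in the frame of light between 0.02 and 0.08 m and y of foot_left in the frame of light between 0.0085 and 0.0135 m)) and value of joint gate below 0.08 rad and height (world z) of light below 0.012 m and contact force between light and eye above 4 N), for 0.3 s.
At the end, for the whole second after the job is handed in: One leg of the eye is inside the closed hook (the leg's foot, in the light's frame, at x 20 to 83.5 mm and y -11 to 13.5 mm), the gate is shut (under 0.08 rad), and the light lies flat on the bench (underside within 4 mm of it, tilted less than 0.1 rad), at rest and let go (((x of foot_right in the frame of light between 0.02 and 0.0835 m and y of foot_right in the frame of light between -0.011 and 0.0135 m) or (x of foot_left in the frame of light between 0.02 and 0.0835 m and y of foot_left in the frame of light between -0.011 and 0.0135 m)) and value of joint gate below 0.08 rad and height (world z) of light below 0.004 m and angle between light's own z axis and vertical below 0.1 rad and linear speed of light below 0.01 m/s); the robot touches nothing.
It fails at once if the light or its gate loads the eye with more than 12 N (contact force between light and eye above 12 N).
It fails at once if another thing in the tray or on the bench (wrench, clamp, pads, dish, oil bottle, multitool, padlock) is moved more than 30 mm (distance of any of wrench, clamp, pads, dish, oil, multitool, padlock from where it was at the start of the episode above 0.03 m).
It also fails if it takes over 72 s, if anything falls off the work surface, if the arm or the gripper's body presses on something with over 40 N, if the wrist force passes 120 N, or if a joint passes its speed limit or range.

## Working session

There is one attempt and no reset: what is moved stays moved. The work goes in short steps, Python scripts to look and compute and a tool call to move; the robot and the scene stay as the last step left them, time stands still between calls to the robot, and variables do not carry over. Pictures are saved under pics/ and viewed, and the job is handed in when it is done.

Besides the shell and the picture viewer there is one more tool, called by a JSON object that holds its "name" and its "arguments". jog_arm: Moves the arm, as the interface text tells. Its arguments: {"type":"object","properties":{"steps":{"type":"array","items":{"type":"object","properties":{"turn":{"type":"array","items":{"type":"number"}},"dp":{"type":"array","items":{"type":"number"}},"claw":{"type":"number"}}}}},"required":["steps"]}

```bash
mkdir -p pics; cat > h.py <<'E'
from workcell import ctrl
import numpy as np, cv2
def cam(n,tag):
    d=ctrl.get_image(n); cv2.imwrite(f'pics/{tag}.png',d['img'][:,:,::-1]); np.save(f'{tag}.npy',d,allow_pickle=True); return d
def load(tag): return np.load(f'{tag}.npy',allow_pickle=True).item()
def f(d): return 200/np.tan(np.radians(d['fovy'])/2)
def pts(d):
    v,u=np.mgrid[0:400,0:640]; z=d['range_z'].astype(float); F=f(d)
    P=np.stack([(u-d['cx'])/F*z,(v-d['cy'])/F*z,z,np.ones_like(z)],-1)
    return (P@np.linalg.inv(d['camera_from_world']).T)[...,:3]
def proj(d,p):
    c=d['camera_from_world']@np.append(p,1); return c[0]/c[2]*f(d)+d['cx'],c[1]/c[2]*f(d)+d['cy']
def onz(d,u,v,z):
    M=np.linalg.inv(d['camera_from_world']); r=M[:3,:3]@np.array([(u-d['cx'])/f(d),(v-d['cy'])/f(d),1]); o=M[:3,3]
    return o+r*(z-o[2])/r[2]
def crop(tag,u0,v0,u1,v1,s,out):
    im=cv2.imread(f'pics/{tag}.png')[v0:v1,u0:u1]; cv2.imwrite(f'pics/{out}.png',cv2.resize(im,None,fx=s,fy=s,interpolation=cv2.INTER_CUBIC))
E
python3 - <<'E'
from h import *
for n in('side','top'):
    d=cam(n,n+'0'); print(n,d['fovy'],d['cx'],d['cy'],np.round(np.linalg.inv(d['camera_from_world']),2).tolist())
print(ctrl.get_obs())
E
```

```text
side 53.55734351825174 315.6363718019062 196.12062479369914 [[-0.81, -0.39, 0.44, 204.16], [-0.59, 0.56, -0.59, 542.68], [-0.01, -0.73, -0.68, 698.14], [0.0, 0.0, 0.0, 1.0]]
top 51.777233843298504 318.85837136641214 192.97228974138932 [[0.0, -0.99, 0.13, 451.04], [-1.0, -0.0, 0.0, 10.16], [-0.0, -0.13, -0.99, 1182.44], [0.0, 0.0, 0.0, 1.0]]
{'t': 0.1, 'qpos': array([ 1.31598339e+00,  4.23777839e-01,  1.63059427e+00, -2.92103946e-05,
        1.08859342e+00, -1.90149855e-02]), 'qvel': array([-0.00095479, -0.0020238 , -0.00153637, -0.00025044,  0.00126689,
       -0.0007558 ]), 'joint_torque': array([-8.12848757e-04, -5.45611560e+01, -2.74324554e+01,  6.44913339e-02,
        1.88081386e-02, -1.72340572e-05]), 'ee_pos': array([145.86968671, 607.1894817 , 192.5786634 ]), 'orientation': array([-1.31242305, -1.03299536,  1.03479675]), 'ft_force': array([ 0.24710303, -0.40396613,  0.32195588]), 'moment': array([-0.01109765,  0.02051848, -0.03053915]), 'width': 87.95396585490197}
```

View pics/side0.png

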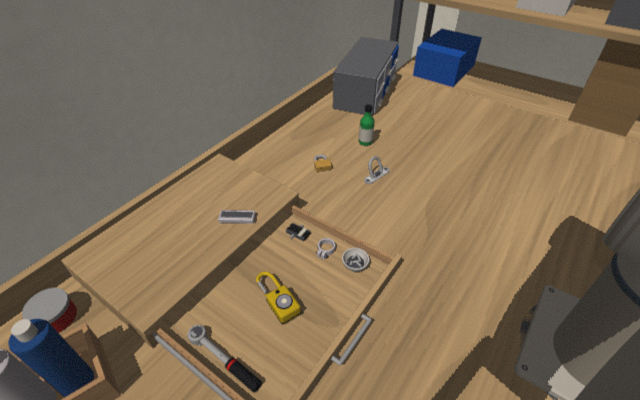

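View pics/top0.png

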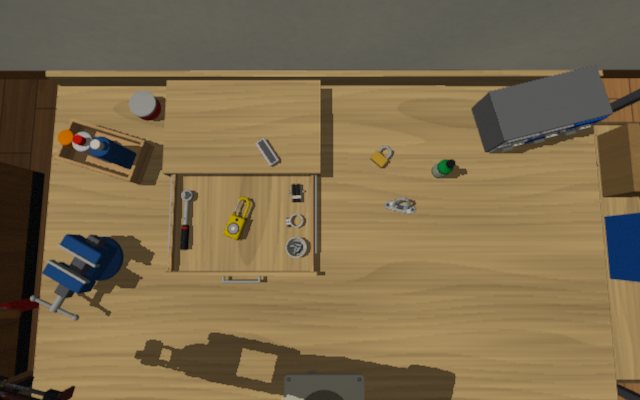

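```bash
python3 - <<'E'
from h import *
crop('top0',160,160,330,290,4.7,'c1'); crop('top0',350,130,470,230,6,'c2')
crop('side0',230,210,390,340,5,'c3'); crop('side0',300,90,420,200,5,'c4')
E
```

```text
(no output)
```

View pics/c1.png

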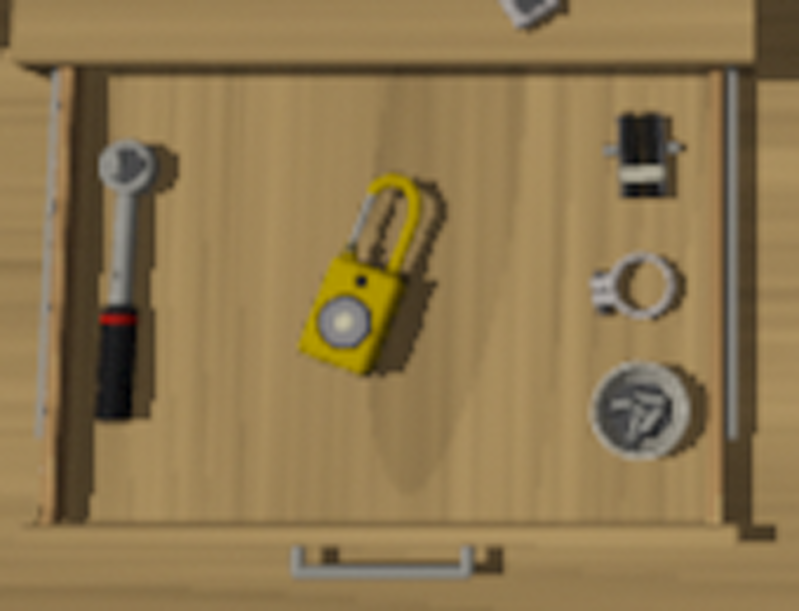

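View pics/c2.png

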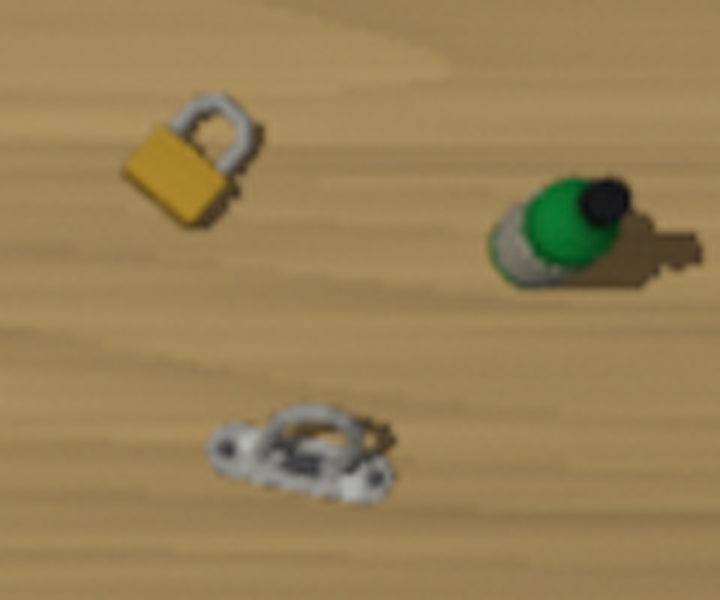

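View pics/c3.png

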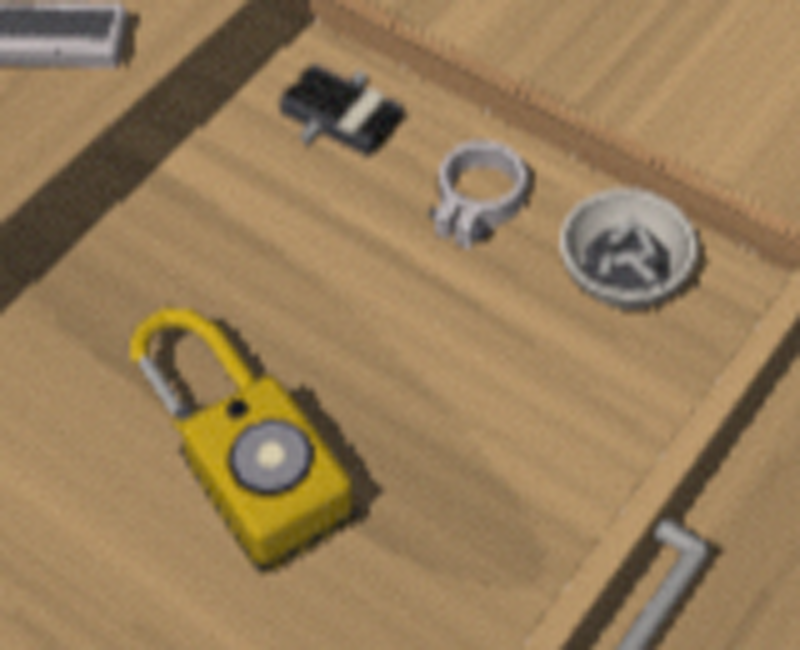

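View pics/c4.png

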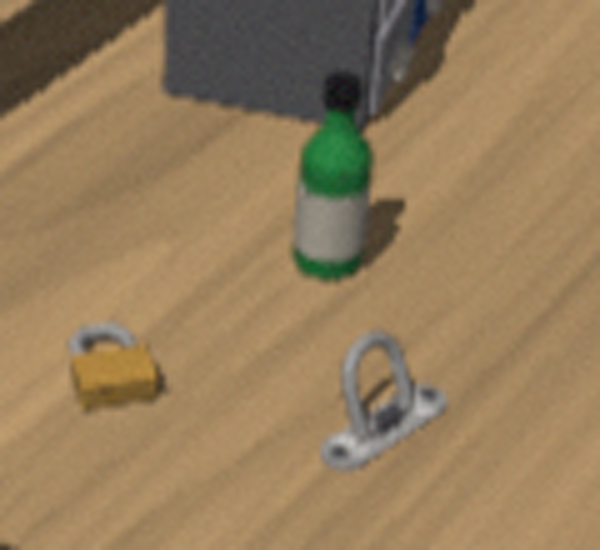

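```bash
cat > seg.py <<'E'
from h import *
def yellow(d):
    hsv=cv2.cvtColor(d['img'],cv2.COLOR_RGB2HSV)
    return (hsv[...,0]>22)&(hsv[...,0]<33)&(hsv[...,1]>200)&(hsv[...,2]>60)
def fitlight(d,ztop,region=None):
    P=pts(d); m=yellow(d)
    n,lab,st,c=cv2.connectedComponentsWithStats(m.astype(np.uint8),connectivity=8)
    k=1+np.argmax(st[1:,4]); m=lab==k
    Q=P[m]; print('comp',st[k],'zpct',np.percentile(Q[:,2],[2,25,50,75,98]).round(1))
    return m,Q
E
python3 - <<'E'
from seg import *
for n in('top0','side0'):
    d=load(n); m,Q=fitlight(d,42)
    t=Q[abs(Q[:,2]-42)<3]; t2=t[:,:2].astype(np.float32)
    r=cv2.minAreaRect(t2); print(n,r, cv2.boxPoints(r).round(1).tolist())
    h=Q[Q[:,2]<36]; print(h[:,:2].min(0),h[:,:2].max(0))
    P=pts(d)
    # eye region
    if n=='top0': R=(slice(190,220),slice(378,422))
    else: R=(slice(150,190),slice(358,395))
    q=P[R].reshape(-1,3); b=q[(q[:,2]<3)]; e=q[q[:,2]>5]; print('bench z',np.median(b[:,2]),len(e)); 
    pl=e[(e[:,2]<14)]; print('plate',cv2.minAreaRect(pl[:,:2].astype(np.float32)),np.percentile(pl[:,2],[10,50,90]))
    bw=e[e[:,2]>18]; print(bw[np.argsort(bw[:,2])].round(0).tolist())
    # tray floor near light
E
```

```text
comp [224 197  26  43 317] zpct [19.9 32.  38.8 41.1 44.3]
top0 ((505.8983459472656, 248.98809814453125), (41.16550064086914, 59.631507873535156), 68.28156280517578) [[470.6000061035156, 240.89999389648438], [526.0, 218.8000030517578], [541.2000122070312, 257.1000061035156], [485.79998779296875, 279.1000061035156]]
[471.05682506 210.6788748 ] [588.73744906 263.0807648 ]
bench z -1.2596187445245732 144
plate ((564.4669799804688, -215.63719177246094), (82.85316467285156, 25.965553283691406), 76.07752990722656) [ 5.35477703  8.19336271 11.98304113]
[[573.0, -200.0, 18.0], [564.0, -239.0, 18.0], [573.0, -202.0, 21.0], [567.0, -233.0, 21.0], [572.0, -196.0, 22.0], [561.0, -235.0, 23.0], [575.0, -199.0, 24.0], [566.0, -235.0, 25.0], [575.0, -195.0, 26.0], [575.0, -201.0, 26.0], [566.0, -237.0, 27.0], [569.0, -240.0, 29.0], [569.0, -237.0, 29.0], [569.0, -233.0, 32.0], [571.0, -239.0, 32.0], [571.0, -236.0, 33.0], [577.0, -203.0, 33.0], [577.0, -197.0, 33.0], [571.0, -233.0, 33.0], [580.0, -200.0, 34.0], [574.0, -233.0, 34.0], [577.0, -200.0, 34.0], [579.0, -196.0, 37.0], [579.0, -202.0, 37
[... 3271 characters left out ...]
.0, 46.0], [577.0, -231.0, 46.0], [575.0, -232.0, 47.0], [588.0, -212.0, 47.0], [577.0, -236.0, 47.0], [579.0, -224.0, 47.0], [581.0, -211.0, 48.0], [579.0, -228.0, 48.0], [583.0, -214.0, 48.0], [580.0, -215.0, 49.0], [584.0, -216.0, 50.0], [578.0, -231.0, 50.0], [586.0, -214.0, 50.0], [579.0, -218.0, 51.0], [579.0, -228.0, 51.0], [581.0, -221.0, 51.0], [585.0, -218.0, 51.0], [585.0, -223.0, 51.0], [581.0, -226.0, 52.0], [583.0, -224.0, 52.0], [583.0, -208.0, 52.0], [582.0, -218.0, 53.0], [578.0, -221.0, 53.0], [580.0, -214.0, 53.0], [204.0, 543.0, 698.0], [204.0, 543.0, 698.0], [204.0, 543.0, 698.0], [204.0, 543.0, 698.0], [204.0, 543.0, 698.0], [204.0, 543.0, 698.0], [204.0, 543.0, 698.0]]
```

```bash
python3 - <<'E'
from h import *
from scipy.optimize import least_squares
allq=[]
for n in('top0','side0'):
    d=load(n);P=pts(d)
    R=(slice(190,220),slice(378,422)) if n=='top0' else (slice(150,190),slice(358,395))
    q=P[R].reshape(-1,3); q=q[(q[:,2]>15)&(q[:,2]<80)]
    cam=np.linalg.inv(d['camera_from_world'])[:3,3]
    allq.append((q,cam))
def curve(p):
    cx,cy,yaw,lean=p
    s=np.linspace(6,27,40); a=np.linspace(0,np.pi,80)
    Y=np.r_[np.full(40,-19),-19*np.cos(a),np.full(40,19)]; H=np.r_[s,27+19*np.sin(a),s]
    c,si=np.cos(yaw),np.sin(yaw)
    X=H*np.sin(lean); Z=7+H*np.cos(lean)
    return np.c_[cx+c*X-si*Y,cy+si*X+c*Y,Z]
def res(p,sets):
    C=curve(p); r=[]
    for q,cam in sets:
        v=cam-q; v/=np.linalg.norm(v,axis=1)[:,None]
        qq=q-v*3.2
        r.append(np.linalg.norm(qq[:,None]-C[None],axis=2).min(1))
    return np.concatenate(r)
for s in (allq,allq[:1],allq[1:]):
    o=least_squares(res,[562,-216,-.24,.4],args=(s,),loss='soft_l1'); p=o.x
    c,si=np.cos(p[2]),np.sin(p[2])
    print(p.round(3),np.sqrt(np.mean(o.fun**2)),'footR',p[0]+19*si,p[1]-19*c)
E
```

```text
[ 5.62241e+02 -2.16435e+02 -2.42000e-01  4.97000e-01] 3.4145598965623933 footR 557.6793401784532 -234.87984817540988
[ 5.62184e+02 -2.16062e+02 -2.16000e-01  5.03000e-01] 3.193319211887817 footR 558.1167600669378 -234.62164107476468
[ 5.62301e+02 -2.16686e+02 -2.68000e-01  4.93000e-01] 3.436907235162021 footR 557.2673289894526 -235.0070987132731
```

```bash
python3 - <<'E'
from h import *
from scipy.spatial.transform import Rotation as R
o=ctrl.get_obs(); r=R.from_rotvec(o['orientation']); print(r.as_matrix().round(3))
yaw=np.radians(-21.1)
ly=np.array([-np.sin(yaw),np.cos(yaw),0])
for s in(1,-1):
    x=s*ly; y=np.array([0,0,-1.]); T=np.c_[x,y,np.cross(x,y)]
    d=R.from_matrix(T)*r.inv(); print(s,d.as_rotvec(),d.as_rotvec()/np.pi)
d=load('top0');P=pts(d)
for u,v in[(240,240),(268,152),(230,120),(200,200),(445,170),(385,155)]: print(u,v,P[v,u].round(0))
E
```

```text
[[ 0.234 -0.    -0.972]
 [ 0.972 -0.001  0.234]
 [-0.001 -1.     0.   ]]
1 [ 0.00131185 -0.00040897 -0.13248006] [ 0.00041757 -0.00013018 -0.04216971]
-1 [6.16223899e-04 1.97663986e-03 3.00911189e+00] [1.96150159e-04 6.29184008e-04 9.57830063e-01]
240 240 [469. 237.   7.]
268 152 [708. 153.  74.]
230 120 [804. 265.  56.]
200 200 [582. 354.  10.]
445 170 [ 655. -327.   86.]
385 155 [ 716. -180.   -2.]
```

{"name": "jog_arm", "arguments": {"steps": [{"dp":[1,-1,0],"turn":[0,0,-0.042],"claw":1},{"dp":[1,-1,0],"turn":[0,0,-0.042],"claw":1},{"dp":[1,-1,0],"turn":[0,0,-0.042],"claw":1},{"dp":[1,-1,0],"turn":[0,0,-0.042],"claw":1}]}}

```text
t: 0.43
ee_pos: [228.4, 523.2, 192.0]
orientation: [-1.365, -0.93, 0.935]
ft_force: [-0.6, -0.6, -0.7]
width: 87.6
```

{"name": "jog_arm", "arguments": {"steps": [{"dp":[1,-1,0],"turn":[0,0,0],"claw":1},{"dp":[1,-1,0],"turn":[0,0,0],"claw":1},{"dp":[1,-1,0],"turn":[0,0,0],"claw":1},{"dp":[1,-1,0],"turn":[0,0,0],"claw":1}]}}

```text
t: 0.77
ee_pos: [311.0, 439.8, 191.7]
orientation: [-1.368, -0.927, 0.933]
ft_force: [0.1, -0.1, -0.6]
width: 87.9
```

{"name": "jog_arm", "arguments": {"steps": [{"dp":[1,-1,0],"turn":[0,0,0],"claw":1},{"dp":[1,-1,0],"turn":[0,0,0],"claw":1},{"dp":[1,-1,0],"turn":[0,0,0],"claw":1},{"dp":[1,-1,0],"turn":[0,0,0],"claw":1}]}}

```text
t: 1.1
ee_pos: [393.9, 357.0, 191.6]
orientation: [-1.371, -0.925, 0.93]
ft_force: [0.3, -0.7, 0.4]
width: 87.6
```

{"name": "jog_arm", "arguments": {"steps": [{"dp":[1,-1,-0.5],"turn":[0,0,0],"claw":1},{"dp":[1,-1,-0.5],"turn":[0,0,0],"claw":1},{"dp":[1,-1,-0.5],"turn":[0,0,0],"claw":1},{"dp":[1,-1,-0.5],"turn":[0,0,0],"claw":1},{"dp":[1,-1,-0.5],"turn":[0,0,0],"claw":1}]}}

```text
t: 1.52
ee_pos: [474.1, 276.4, 150.5]
orientation: [-1.371, -0.921, 0.93]
ft_force: [-0.6, 0.6, 0.3]
width: 87.9
```

```bash
python3 - <<'E'
from h import *
from scipy.spatial.transform import Rotation as R
o=ctrl.get_obs(); r=R.from_rotvec(o['orientation']).as_matrix(); p=o['ee_pos']; print(p, r.round(3).tolist(), np.degrees(np.arctan2(-r[0,0],r[1,0])))
print((np.array([504.5,249.7,0])-p)/80)
E
```

```text
[474.08096069 276.35730307 150.52503943] [[0.371, -0.001, -0.928], [0.928, -0.008, 0.371], [-0.007, -1.0, -0.002]] -21.803154883810077
[ 0.38023799 -0.33321629 -1.88156299]
```

{"name": "jog_arm", "arguments": {"steps": [{"dp":[0.38,-0.333,-0.5],"turn":[0.0025,0,0.004],"claw":1},{"dp":[0.38,-0.333,-0.7],"turn":[0.0025,0,0.004],"claw":1},{"dp":[0.38,-0.333,-0.9],"turn":[0.0025,0,0.004],"claw":1},{"dp":[0.38,-0.333,-0.9],"turn":[0.0025,0,0.004],"claw":1}]}}

```text
t: 1.85
ee_pos: [501.9, 249.9, 75.7]
orientation: [-1.359, -0.929, 0.939]
ft_force: [-1.0, 0.1, -0.6]
width: 87.5
```

```bash
cat > st.py <<'E'
from h import *
from scipy.spatial.transform import Rotation as R
o=ctrl.get_obs(); r=R.from_rotvec(o['orientation']).as_matrix(); p=o['ee_pos']; print('t',o['t'],p.round(2), 'ty',r[:,1].round(4), 'yaw',np.degrees(np.arctan2(-r[0,0],r[1,0])).round(2),'F',o['ft_force'].round(2),'M',o['moment'].round(3),o['width'])
E
python3 st.py; python3 -c "
from h import *
cam('top','t1');cam('side','s1')
crop('s1',200,150,400,350,3,'s1c')"
```

```text
t 1.85 [501.9  249.93  75.68] ty [-0.0063 -0.0016 -1.    ] yaw -21.07 F [-1.04  0.15 -0.64] M [-0.017  0.038 -0.051] 87.4989305522991
```

View pics/t1.png

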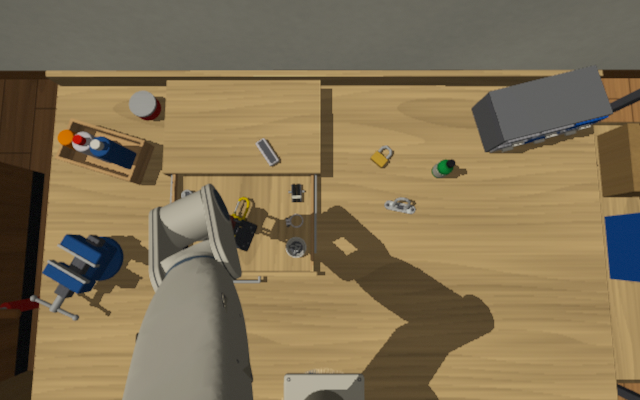

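View pics/s1c.png

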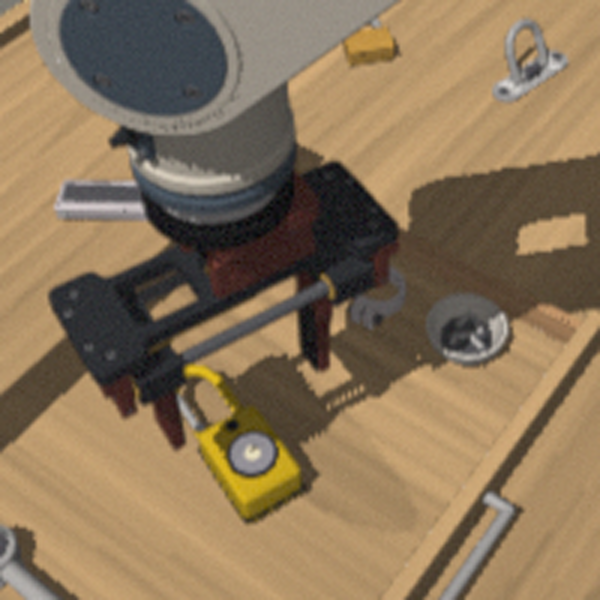

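{"name": "jog_arm", "arguments": {"steps": [{"dp":[0.033,-0.003,-0.35],"turn":[0.0005,-0.002,0],"claw":1},{"dp":[0.033,-0.003,-0.6],"turn":[0.0005,-0.002,0],"claw":1},{"dp":[0.033,-0.003,-0.76],"turn":[0.0005,-0.002,0],"claw":1},{"dp":[0.033,-0.003,-0.76],"turn":[0.0005,-0.002,0],"claw":1},{"dp":[0.033,-0.003,-0.76],"turn":[0.0005,-0.002,0],"claw":1}]}}

```text
t: 2.37
ee_pos: [506.3, 251.6, 18.6]
orientation: [-1.361, -0.94, 0.932]
ft_force: [1.3, -0.5, 0.2]
width: 87.9
```

```bash
python3 st.py; python3 -c "
from h import *
cam('side','s2')
crop('s2',200,200,400,350,4,'s2c')"
```

```text
t 2.3667 [506.27 251.6   18.62] ty [ 0.0043  0.002  -1.    ] yaw -20.96 F [ 1.31 -0.49  0.23] M [-0.013  0.009  0.005] 87.93532990071587
```

View pics/s2c.png

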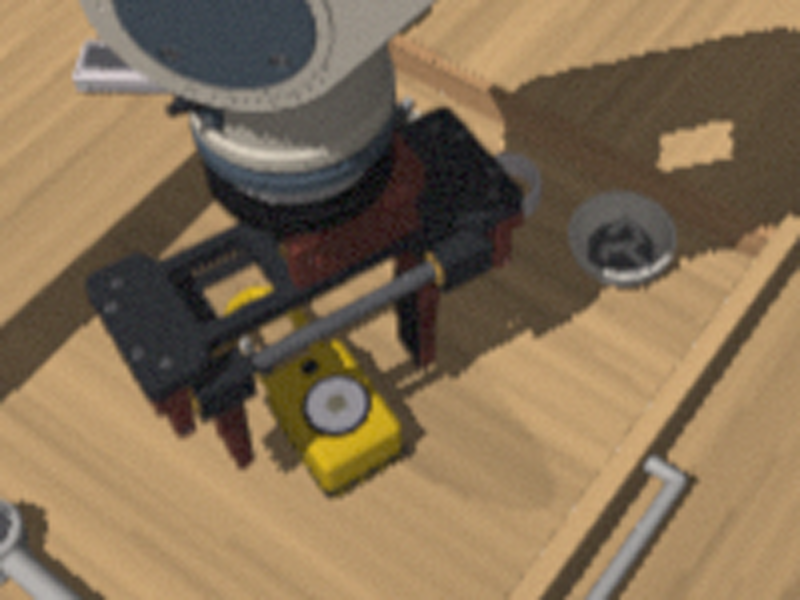

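{"name": "jog_arm", "arguments": {"steps": [{"dp":[-0.02,-0.022,-0.055],"turn":[0,0.001,0],"claw":1},{"dp":[-0.02,-0.022,-0.055],"turn":[0,0.001,0],"claw":1},{"dp":[-0.02,-0.022,-0.055],"turn":[0,0.001,0],"claw":0},{"dp":[-0.02,-0.022,-0.055],"turn":[0,0.001,0],"claw":0},{"dp":[-0.02,-0.022,-0.055],"turn":[0,0.001,0],"claw":0},{"dp":[-0.02,-0.022,-0.055],"turn":[0,0.001,0],"claw":0},{"dp":[-0.02,-0.022,-0.055],"turn":[0,0.001,0],"claw":0},{"dp":[-0.02,-0.022,-0.055],"turn":[0,0.001,0],"claw":0}]}}

```text
t: 3.08
ee_pos: [505.2, 249.9, 14.8]
orientation: [-1.36, -0.938, 0.933]
ft_force: [0.3, 0.4, -0.2]
width: 51.4
```

{"name": "jog_arm", "arguments": {"steps": [{"dp":[0,0,0],"turn":[0,0,0],"claw":0},{"dp":[0,0,0],"turn":[0,0,0],"claw":0},{"dp":[0,0,0],"turn":[0,0,0],"claw":0}]}}

```text
t: 3.33
ee_pos: [505.2, 249.9, 14.7]
orientation: [-1.36, -0.938, 0.933]
ft_force: [-0.6, -0.5, -0.6]
width: 31.2
```

```bash
python3 st.py
```

```text
t 3.3333 [505.22 249.88  14.71] ty [ 0.0022  0.0025 -1.    ] yaw -20.98 F [-0.63 -0.51 -0.61] M [-0.021 -0.023  0.046] 31.2138581791073
```

```bash
python3 -c "
from h import *
cam('side','s3');cam('top','t3')
crop('s3',200,200,400,350,4,'s3c')
crop('t3',160,160,330,290,4.7,'t3c')"; python3 st.py
```

```text
t 3.4333 [505.23 249.89  14.69] ty [ 0.0022  0.0025 -1.    ] yaw -20.97 F [ 0.61  0.33 -0.21] M [0.025 0.012 0.007] 23.62469390481871
```

View pics/s3c.png

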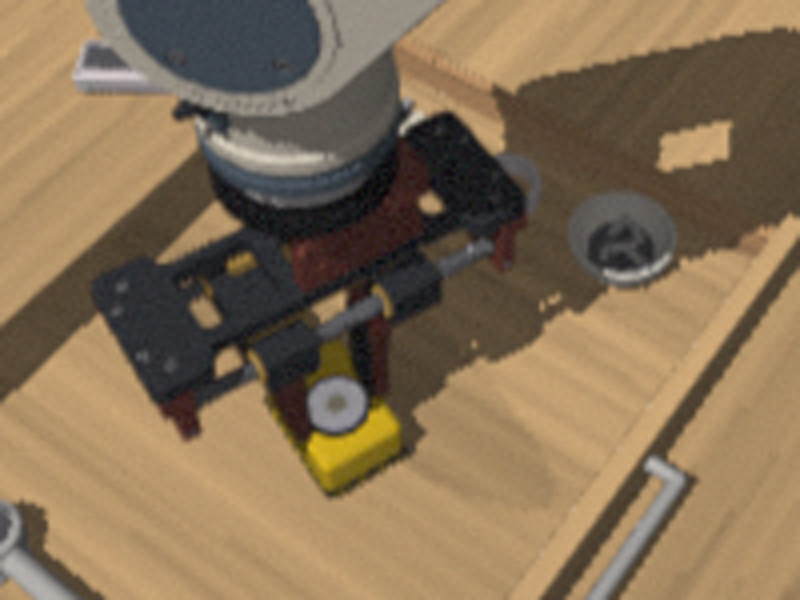

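View pics/t3c.png

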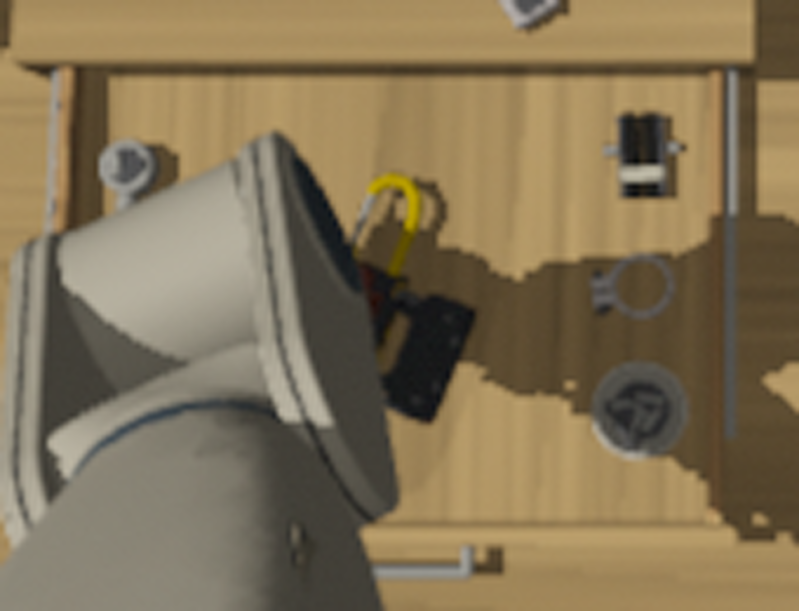

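```bash
python3 - <<'E'
from h import *
d=load('s2');P=pts(d)
for u,v in[(258,310),(260,314),(304,288),(305,290),(262,306),(303,280)]: print('s2',u,v,P[v,u].round(1))
print(proj(d,[506.3,251.6,18.6]))
d=load('s3');P=pts(d)
for u,v in[(272,297),(273,304),(295,295),(294,285),(284,301),(272,285),(290,315)]: print('s3',u,v,P[v,u].round(1),d['img'][v,u])
E
```

```text
s2 258 310 [514.2 303.3  71.5]
s2 260 314 [512.4 302.2  58.3]
s2 304 288 [481.  212.8  59. ]
s2 305 290 [477.5 214.4  57.4]
s2 262 306 [544.4 268.5   9.7]
s2 303 280 [481.  214.5  86.8]
(np.float64(282.1115448374467), np.float64(307.3646925065424))
s3 272 297 [503.2 275.9  88.2] [52 31 31]
s3 273 304 [503.3 276.   65.5] [48 25 20]
s3 295 295 [486.4 233.7  56.6] [50 30 32]
s3 294 285 [486.5 234.   89.4] [54 35 31]
s3 284 301 [499.8 250.9  46.2] [107 101  87]
s3 272 285 [489.1 284.4 147.3] [45 48 48]
s3 290 315 [478.3 261.   31.6] [119  99  22]
```

```bash
python3 - <<'E'
from h import *
for n,cols in(('s2',(260,305)),('s3',(274,295))):
    d=load(n);P=pts(d)
    for u in cols:
        for du in(-1,1):
            print(n,u+du,[(v,*P[v,u+du].round(0).tolist(),d['img'][v,u+du].tolist()) for v in range(286,320,3)])
print(ctrl.get_obs()['ee_pos'])
E
```

```text
s2 259 [(286, 580.0, 237.0, 10.0, [82, 74, 62]), (289, 499.0, 304.0, 151.0, [50, 49, 52]), (292, 495.0, 309.0, 152.0, [46, 44, 48]), (295, 493.0, 312.0, 149.0, [46, 42, 45]), (298, 493.0, 313.0, 142.0, [28, 20, 25]), (301, 494.0, 314.0, 133.0, [44, 33, 35]), (304, 511.0, 301.0, 90.0, [51, 25, 22]), (307, 513.0, 301.0, 79.0, [53, 33, 29]), (310, 512.0, 303.0, 72.0, [63, 33, 28]), (313, 513.0, 304.0, 63.0, [68, 37, 36]), (316, 513.0, 304.0, 54.0, [119, 91, 68]), (319, 530.0, 293.0, 11.0, [187, 153, 107])]
s2 261 [(286, 566.0, 244.0, 31.0, [118, 115, 112]), (289, 500.0, 300.0, 145.0, [52, 52, 52]), (292, 492.0, 307.0, 153.0, [39, 46, 49]), (295, 491.0, 309.0, 148.0, [33, 35, 36]), (298, 491.0, 310.0, 140.0, [36, 38, 38]), (301, 553.0, 261.0, 10.0, [145, 120, 89]), (304, 511.0, 297.0, 86.0, [87, 68, 53]), (307, 511.0, 298.0, 77.0, [52, 42, 31]), (310, 511.0, 299.0, 69.0, [54, 23, 25]), (313, 511.0, 301.0, 61.0, [60, 28, 32]), (316, 512.0, 301.0, 50.0, [97, 71, 52]), (319, 527.0, 291.0, 10.0, [184, 151, 107])]
s2 304 [(286, 479.0, 215.0, 69.0, [26, 25, 27]), (289, 482.0, 212.0, 55.0, [36,
[... 2325 characters left out ...]
0, [166, 135, 28]), (313, 475.0, 253.0, 30.0, [121, 101, 29]), (316, 475.0, 254.0, 21.0, [76, 65, 33]), (319, 476.0, 254.0, 9.0, [174, 142, 103])]
s3 296 [(286, 485.0, 231.0, 84.0, [51, 32, 30]), (289, 485.0, 231.0, 74.0, [55, 37, 33]), (292, 486.0, 231.0, 64.0, [53, 37, 32]), (295, 486.0, 231.0, 54.0, [54, 36, 31]), (298, 485.0, 233.0, 47.0, [63, 49, 39]), (301, 484.0, 234.0, 39.0, [125, 106, 41]), (304, 479.0, 241.0, 42.0, [202, 169, 34]), (307, 476.0, 245.0, 41.0, [198, 165, 34]), (310, 473.0, 249.0, 37.0, [128, 104, 18]), (313, 473.0, 249.0, 27.0, [114, 95, 24]), (316, 474.0, 249.0, 15.0, [81, 70, 40]), (319, 204.0, 543.0, 698.0, [177, 146, 103])]
[505.22989924 249.89158752  14.69115767]
```

```bash
python3 - <<'E'
from h import *
d=load('s1');P=pts(d)
for u in (259,305,307):
    print('s1',u,[(v,*P[v,u].round(0).tolist(),d['img'][v,u].tolist()) for v in range(258,302,3)])
d=cam('side','s4'); crop('s4',230,250,350,340,6,'s4c')
import numpy as np
o=ctrl.get_obs();print(o['qpos'],o['width'],o['ee_pos'])
E
```

```text
s1 259 [(258, 495.0, 297.0, 227.0, [30, 26, 32]), (261, 495.0, 298.0, 221.0, [90, 76, 54]), (264, 618.0, 196.0, 10.0, [178, 145, 105]), (267, 613.0, 201.0, 9.0, [143, 118, 87]), (270, 490.0, 305.0, 210.0, [49, 51, 53]), (273, 490.0, 306.0, 204.0, [25, 30, 34]), (276, 489.0, 308.0, 199.0, [33, 32, 31]), (279, 488.0, 310.0, 194.0, [77, 65, 36]), (282, 576.0, 239.0, 29.0, [117, 119, 112]), (285, 508.0, 295.0, 144.0, [83, 79, 76]), (288, 508.0, 297.0, 138.0, [50, 36, 26]), (291, 509.0, 297.0, 128.0, [56, 35, 30]), (294, 508.0, 299.0, 122.0, [59, 30, 28]), (297, 508.0, 300.0, 115.0, [62, 32, 32]), (300, 558.0, 262.0, 10.0, [157, 127, 91])]
s1 305 [(258, 475.0, 212.0, 154.0, [40, 20, 19]), (261, 476.0, 212.0, 144.0, [35, 24, 22]), (264, 477.0, 212.0, 135.0, [40, 27, 32]), (267, 476.0, 212.0, 127.0, [32, 20, 24]), (270, 477.0, 212.0, 118.0, [26, 20, 17]), (273, 477.0, 213.0, 110.0, [106, 89, 68]), (276, 519.0, 163.0, 10.0, [185, 151, 109]), (279, 515.0, 168.0, 8.0, [177, 145, 103]), (282, 510.0, 174.0, 8.0, [91, 76, 56]), (285, 506.0, 180.0, 8.0, [85, 71, 53]), (288, 501.0, 186.0, 9.0, [80,
[... 247 characters left out ...]
142.0, [54, 33, 29]), (264, 473.0, 210.0, 136.0, [49, 26, 30]), (267, 473.0, 210.0, 127.0, [59, 37, 34]), (270, 475.0, 209.0, 116.0, [67, 40, 38]), (273, 475.0, 210.0, 108.0, [109, 80, 58]), (276, 515.0, 160.0, 9.0, [192, 157, 114]), (279, 510.0, 167.0, 10.0, [186, 152, 111]), (282, 506.0, 173.0, 10.0, [97, 79, 58]), (285, 502.0, 177.0, 9.0, [75, 61, 42]), (288, 498.0, 183.0, 9.0, [89, 72, 58]), (291, 494.0, 189.0, 8.0, [81, 69, 51]), (294, 489.0, 195.0, 9.0, [149, 121, 86]), (297, 484.0, 201.0, 10.0, [175, 142, 102]), (300, 481.0, 205.0, 8.0, [166, 134, 98])]
[ 0.43740533  0.59579594  1.86149501  0.00213376  0.68125763 -0.7689441 ] 19.322021790362403 [505.21049641 249.88356     14.71676495]
```

View pics/s4c.png

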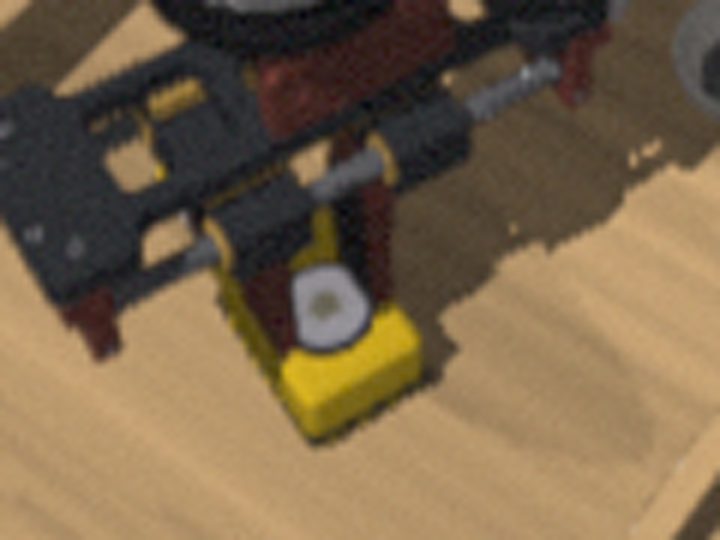

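The fingers shut over the light instead of on it: both views put the fingertips about 33 mm above the reported TCP. I'll open and go lower by what the pictures show.

{"name": "jog_arm", "arguments": {"steps": [{"dp":[0,0,0.05],"turn":[0,0,0],"claw":1},{"dp":[0,0,0.05],"turn":[0,0,0],"claw":1},{"dp":[0,0,0.05],"turn":[0,0,0],"claw":1},{"dp":[0,0,0.05],"turn":[0,0,0],"claw":1},{"dp":[0,0,0.05],"turn":[0,0,0],"claw":1},{"dp":[0,0,0.05],"turn":[0,0,0],"claw":1},{"dp":[0,0,0.05],"turn":[0,0,0],"claw":1},{"dp":[0,0,0.05],"turn":[0,0,0],"claw":1},{"dp":[0,0,0.05],"turn":[0,0,0],"claw":1},{"dp":[0,0,0.05],"turn":[0,0,0],"claw":1}]}}

```text
t: 4.32
ee_pos: [505.2, 249.9, 18.7]
orientation: [-1.36, -0.938, 0.933]
ft_force: [-0.0, -0.8, 0.0]
width: 82.1
```

```bash
python3 st.py; python3 - <<'E'
from seg import *
d=cam('side','s5'); crop('s5',200,200,400,350,4,'s5c')
m,Q=fitlight(d,42); print(cv2.minAreaRect(Q[abs(Q[:,2]-42)<3][:,:2].astype(np.float32)))
E
```

```text
t 4.3167 [505.23 249.88  18.7 ] ty [ 0.0022  0.0025 -1.    ] yaw -20.97 F [-0.03 -0.81  0.02] M [ 0.056 -0.038  0.04 ] 82.05262645307428
comp [272 298  28  25 266] zpct [24.6 37.2 40.5 41.8 43.9]
((494.55413818359375, 253.8162078857422), (41.532066345214844, 37.51272201538086), 69.26605224609375)
```

View pics/s5c.png

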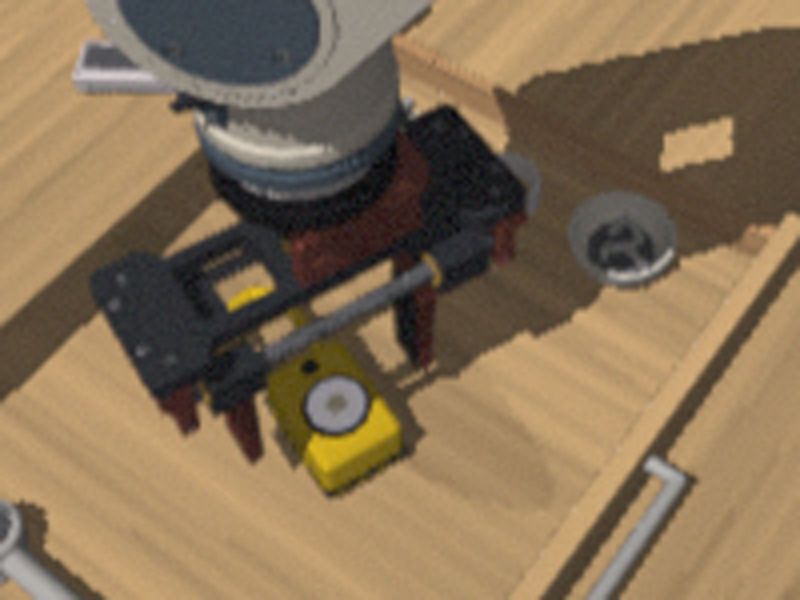

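{"name": "jog_arm", "arguments": {"steps": [{"dp":[0,0,-0.15],"turn":[0,0,0],"claw":1},{"dp":[0,0,-0.25],"turn":[0,0,0],"claw":1},{"dp":[0,0,-0.35],"turn":[0,0,0],"claw":1},{"dp":[0,0,-0.4],"turn":[0,0,0],"claw":1},{"dp":[0,0,-0.4],"turn":[0,0,0],"claw":1},{"dp":[0,0,-0.4],"turn":[0,0,0],"claw":1}]}}

```text
t: 4.87
ee_pos: [504.9, 249.7, -13.9]
orientation: [-1.359, -0.937, 0.934]
ft_force: [0.2, 1.6, 0.2]
width: 87.8
```

```bash
python3 st.py; python3 - <<'E'
from h import *
d=cam('side','s6'); crop('s6',200,200,400,350,4,'s6c')
E
```

```text
t 4.8667 [504.85 249.72 -13.94] ty [ 0.0011  0.002  -1.    ] yaw -20.97 F [0.18 1.56 0.21] M [ 0.023  0.009 -0.005] 87.82716869876334
```

View pics/s6c.png

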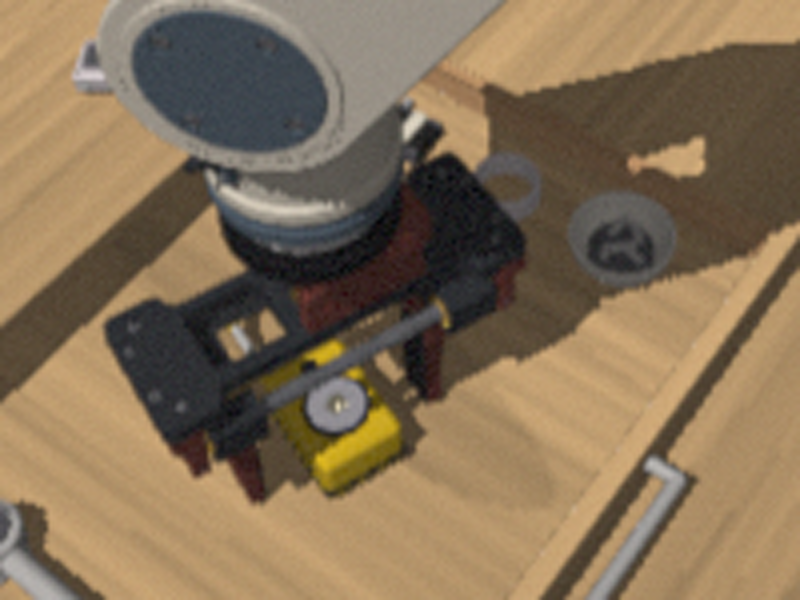

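{"name": "jog_arm", "arguments": {"steps": [{"dp":[0,0,-0.06],"turn":[0,0,0],"claw":1},{"dp":[0,0,-0.06],"turn":[0,0,0],"claw":1},{"dp":[0,0,-0.06],"turn":[0,0,0],"claw":0.3},{"dp":[0,0,-0.06],"turn":[0,0,0],"claw":0.3},{"dp":[0,0,-0.06],"turn":[0,0,0],"claw":0.3},{"dp":[0,0,-0.06],"turn":[0,0,0],"claw":0.3},{"dp":[0,0,-0.06],"turn":[0,0,0],"claw":0.3},{"dp":[0,0,-0.06],"turn":[0,0,0],"claw":0.3},{"dp":[0,0,-0.06],"turn":[0,0,0],"claw":0.3},{"dp":[0,0,-0.06],"turn":[0,0,0],"claw":0.3},{"dp":[0,0,-0.06],"turn":[0,0,0],"claw":0},{"dp":[0,0,-0.06],"turn":[0,0,0],"claw":0}]}}

```text
t: 5.92
ee_pos: [505.2, 249.9, -18.2]
orientation: [-1.36, -0.938, 0.933]
ft_force: [-0.3, -0.8, 1.1]
width: 43.7
```

```bash
python3 st.py
```

```text
t 5.9167 [505.23 249.88 -18.24] ty [ 0.002   0.0024 -1.    ] yaw -20.97 F [-0.27 -0.79  1.11] M [-0.026  0.049 -0.016] 43.73617629721559
```

{"name": "jog_arm", "arguments": {"steps": [{"dp":[0,0,0.2],"turn":[0,0,0],"claw":0},{"dp":[0,0,0.5],"turn":[0,0,0],"claw":0},{"dp":[0,0,0.8],"turn":[0,0,0],"claw":0},{"dp":[0,0,0.8],"turn":[0,0,0],"claw":0},{"dp":[0,0,0.8],"turn":[0,0,0],"claw":0}]}}

```text
t: 6.33
ee_pos: [506.0, 250.3, 46.7]
orientation: [-1.36, -0.94, 0.931]
ft_force: [-0.0, 0.0, -2.2]
width: 43.7
```

```bash
python3 st.py; python3 - <<'E'
from h import *
d=cam('side','s7'); crop('s7',200,150,400,350,3,'s7c')
E
```

```text
t 6.3333 [506.02 250.27  46.66] ty [ 0.0042  0.0035 -1.    ] yaw -20.97 F [-0.03  0.01 -2.18] M [-0.016 -0.028 -0.014] 43.70396569338145
```

View pics/s7c.png

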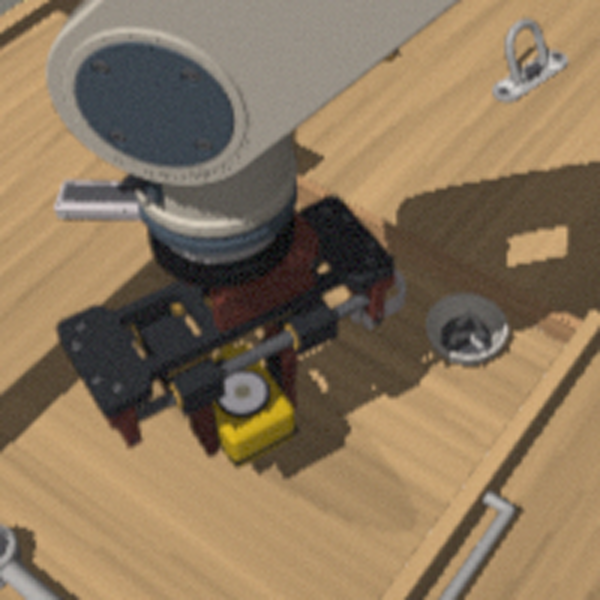

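{"name": "jog_arm", "arguments": {"steps": [{"dp":[0,-0.5,0.08],"turn":[0,0,0.01],"claw":0},{"dp":[0,-1,0.08],"turn":[0,0,0.02],"claw":0},{"dp":[0,-1,0.08],"turn":[0,0,0.039],"claw":0},{"dp":[0,-1,0.08],"turn":[0,0,0.039],"claw":0}]}}

```text
t: 6.72
ee_pos: [503.8, 167.7, 50.5]
orientation: [-1.313, -1.027, 1.027]
ft_force: [-0.3, -0.3, -0.7]
width: 43.9
```

{"name": "jog_arm", "arguments": {"steps": [{"dp":[0,-0.5,0],"turn":[0,0,0],"claw":0},{"dp":[0,-1,0],"turn":[0,0,0],"claw":0},{"dp":[0,-1,0],"turn":[0,0,0],"claw":0}]}}

```text
t: 6.97
ee_pos: [502.4, 83.7, 49.1]
orientation: [-1.314, -1.021, 1.026]
ft_force: [-0.8, 0.0, -1.0]
width: 43.8
```

{"name": "jog_arm", "arguments": {"steps": [{"dp":[0,-0.5,0],"turn":[0,0,0],"claw":0},{"dp":[0,-1,0],"turn":[0,0,0],"claw":0},{"dp":[0,-1,0],"turn":[0,0,0],"claw":0}]}}

```text
t: 7.22
ee_pos: [502.0, -0.4, 48.1]
orientation: [-1.315, -1.016, 1.024]
ft_force: [-0.3, 0.0, -1.7]
width: 44.0
```

{"name": "jog_arm", "arguments": {"steps": [{"dp":[0,-0.5,0],"turn":[0,0,0],"claw":0},{"dp":[0,-1,0],"turn":[0,0,0],"claw":0},{"dp":[0,-1,0],"turn":[0,0,0],"claw":0}]}}

```text
t: 7.47
ee_pos: [502.5, -84.5, 47.4]
orientation: [-1.318, -1.013, 1.021]
ft_force: [0.2, 0.8, -1.7]
width: 43.9
```

{"name": "jog_arm", "arguments": {"steps": [{"dp":[0,-0.5,0],"turn":[0,0,0],"claw":0},{"dp":[0,-1,0],"turn":[0,0,0],"claw":0},{"dp":[0,-1,0],"turn":[0,0,0],"claw":0},{"dp":[0,-1,0],"turn":[0,0,0],"claw":0}]}}

```text
t: 7.8
ee_pos: [502.7, -165.2, 46.6]
orientation: [-1.319, -1.009, 1.018]
ft_force: [-0.2, 1.0, -1.3]
width: 44.4
```

```bash
python3 st.py
```

```text
t 7.8 [ 502.65 -165.23   46.61] ty [-0.0059 -0.001  -1.    ] yaw -15.01 F [-0.2   0.99 -1.29] M [0.034 0.002 0.053] 44.42010185680009
```

{"name": "jog_arm", "arguments": {"steps": [{"dp":[0,-0.5,0],"turn":[0,-0.002,0.006],"claw":0},{"dp":[0,-1,0],"turn":[0,-0.002,0.006],"claw":0},{"dp":[0,-1,0],"turn":[0,-0.002,0.006],"claw":0},{"dp":[0,-1,0],"turn":[0,-0.002,0.006],"claw":0}]}}

```text
t: 8.13
ee_pos: [502.9, -244.8, 46.0]
orientation: [-1.316, -1.026, 1.027]
ft_force: [-0.3, 0.4, -1.5]
width: 43.9
```

{"name": "jog_arm", "arguments": {"steps": [{"dp":[-0.04,-0.2,0],"turn":[0,0,0],"claw":0},{"dp":[-0.04,-0.2,-0.2],"turn":[0,0,0],"claw":0},{"dp":[-0.04,-0.2,-0.2],"turn":[0,0,0],"claw":0},{"dp":[-0.04,-0.2,-0.2],"turn":[0,0,0],"claw":0}]}}

```text
t: 8.47
ee_pos: [498.9, -258.1, 29.1]
orientation: [-1.312, -1.026, 1.028]
ft_force: [1.1, -0.3, -1.4]
width: 43.7
```

```bash
python3 st.py; python3 - <<'E'
from h import *
d=cam('side','s8'); crop('s8',300,90,460,210,5,'s8c')
d=cam('top','t8'); crop('t8',350,130,470,270,5,'t8c')
E
```

```text
t 8.4667 [ 498.86 -258.07   29.09] ty [-0.003   0.0015 -1.    ] yaw -13.99 F [ 1.09 -0.33 -1.37] M [0.008 0.003 0.   ] 43.69384503141229
```

View pics/s8c.png

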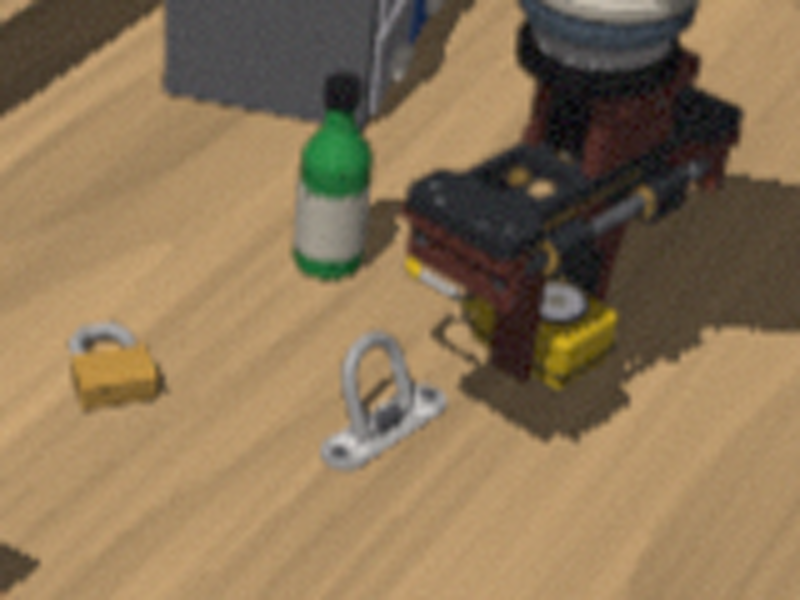

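View pics/t8c.png

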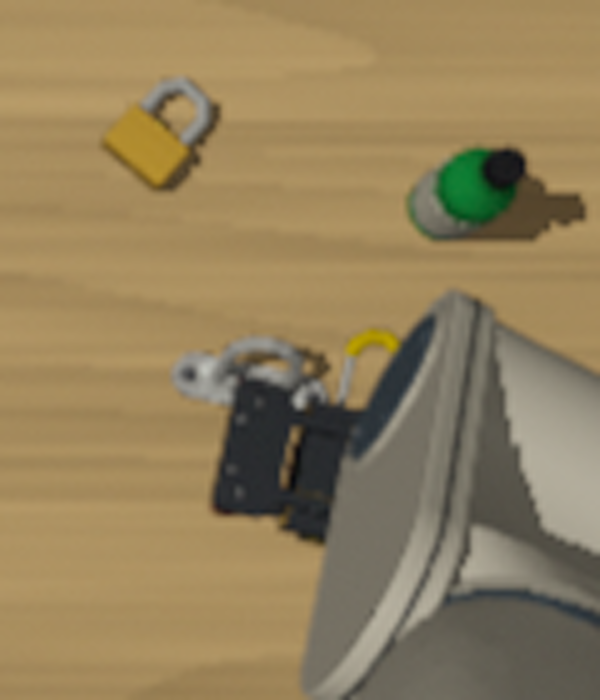

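```bash
cat > ov.py <<'E'
from h import *
import sys
from scipy.spatial.transform import Rotation as R
EX,EY,EYAW,LEAN=562.2,-216.4,-0.243,0.48
def light_pose(o,off=1.4,offy=0,offz=28.2):
    r=R.from_rotvec(o['orientation']).as_matrix(); ly=r[:,0]; lz=-r[:,1]; lx=np.cross(ly,lz)
    return np.array(o['ee_pos'])+lx*off+ly*offy+lz*offz, np.c_[lx,ly,lz]
def leg(foot,h,E=(EX,EY,EYAW,LEAN)):
    y=-19 if foot=='R' else 19; c,s=np.cos(E[2]),np.sin(E[2]); X=(h-7)*np.tan(E[3])
    return np.array([E[0]+c*X-s*y,E[1]+s*X+c*y,h])
spine=[(26,-13),(66,-13),(78,-9),(84,-1),(83,8),(78,14),(73,16)]
gate=[(36,16),(69,16)]
body=[(-32,-22),(30,-22),(30,22),(-32,22),(-32,-22)]
def draw(tag,out,o,box,s,**k):
    d=load(tag); u0,v0,u1,v1=box
    im=cv2.resize(cv2.imread(f'pics/{tag}.png')[v0:v1,u0:u1],None,fx=s,fy=s,interpolation=cv2.INTER_CUBIC)
    p,M=light_pose(o,**k)
    def line(P,col):
        q=np.array([proj(d,x) for x in P]); q=((q+.5-[u0,v0])*s).astype(np.int32)
        cv2.polylines(im,[q.reshape(-1,1,2)],False,col,1,cv2.LINE_AA)
    line([p+M@[x,y,18] for x,y in spine],(0,0,255)); line([p+M@[x,y,18] for x,y in gate],(255,0,0)); line([p+M@[x,y,32] for x,y in body],(255,0,255))
    for f_ in'RL': line([leg(f_,h) for h in(7,32)],(0,255,0))
    c,si=np.cos(EYAW),np.sin(EYAW)
    line([[EX+c*x-si*y,EY+si*x+c*y,3] for x,y in[(-13,-45),(13,-45),(13,45),(-13,45),(-13,-45)]],(255,255,0))
    cv2.imwrite(f'pics/{out}.png',im)
E
python3 - <<'E'
from ov import *
o=ctrl.get_obs()
draw('s8','s8o',o,(340,120,440,200),8); draw('t8','t8o',o,(370,180,450,250),8)
p,M=light_pose(o); l=leg('R',22); print(p,l,M.T@(l-p))
E
```

```text
[ 501.13894385 -259.3940266    58.25196515] [ 565.20803759 -236.72079554   22.        ] [ 56.73074941  37.47786821 -36.19614098]
```

View pics/s8o.png

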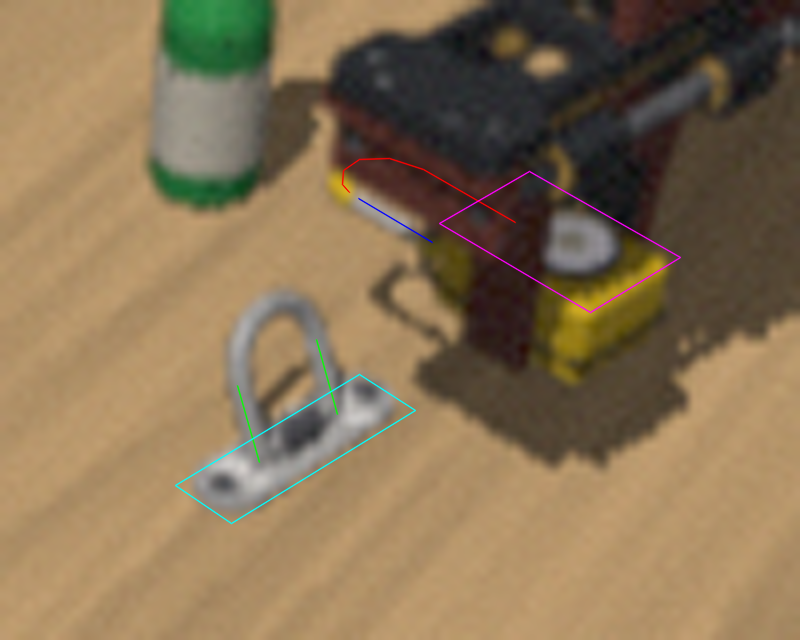

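View pics/t8o.png

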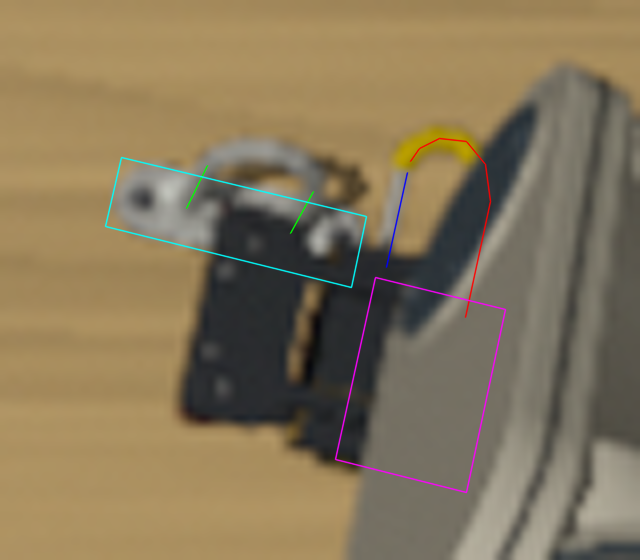

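```bash
python3 - <<'E'
from ov import *
d=load('top0'); s=load('side0')
print(onz(d,400.2-.5,207.1-.5,5), onz(d,388-.5,204.5-.5,5),onz(d,412.5-.5,209.7-.5,5))
# side holes c4: (340,452),(430,400) /5 +(300,90)
for u,v in((340,452),(430,400)): print(onz(s,300+u/5-.5,90+v/5-.5,5))
o=ctrl.get_obs(); print(o['t'],o['ee_pos'],o['ft_force'])
# light nose end, as seen: top (402,160)/8+(370,180), side (340,185)/8+(340,120)
t=load('t8'); s=load('s8'); p,M=light_pose(o); z=(p+M@[73,16,18])[2]
print('nose model',p+M@[73,16,18],'top',onz(t,370+402/8-.5,180+160/8-.5,z),'side',onz(s,340+340/8-.5,120+185/8-.5,z))
E
```

```text
[ 563.85947404 -217.97226182    5.        ] [ 571.34578201 -183.16890275    5.        ] [ 556.38670743 -252.99912275    5.        ]
[ 571.91800335 -183.87736818    5.        ]
[ 553.96872749 -250.28029177    5.        ]
8.5667 [ 499.75392178 -259.05049991   30.05331796] [-0.28927104  0.08411886 -1.70567862]
nose model [ 575.85900877 -261.50260918   76.18143188] top [ 576.28852922 -258.74413476   76.18143188] side [ 580.65121564 -263.7156584    76.18143188]
```

{"name": "jog_arm", "arguments": {"steps": [{"dp":[-0.02,0,-0.3],"turn":[0,-0.001,0],"claw":0},{"dp":[-0.02,0,-0.55],"turn":[0,-0.001,0],"claw":0},{"dp":[-0.02,0,-0.66],"turn":[0,-0.001,0],"claw":0},{"dp":[-0.02,0,-0.66],"turn":[0,-0.001,0],"claw":0},{"dp":[-0.02,0,-0.66],"turn":[0,-0.001,0],"claw":0}]}}

```text
t: 8.98
ee_pos: [498.3, -258.6, -22.5]
orientation: [-1.315, -1.029, 1.027]
ft_force: [0.2, 0.1, -1.7]
width: 44.1
```

```bash
python3 st.py; python3 - <<'E'
from ov import *
o=ctrl.get_obs()
d=cam('side','s9');d=cam('top','t9'); o=ctrl.get_obs()
draw('s9','s9o',o,(340,120,440,200),8); draw('t9','t9o',o,(370,180,450,250),8)
p,M=light_pose(o); l=leg('R',22); print(o['ee_pos'],o['ft_force'],p,l,M.T@(l-p))
E
```

```text
t 8.9833 [ 498.3  -258.64  -22.53] ty [ 1.8e-03  5.0e-04 -1.0e+00] yaw -13.95 F [ 0.24  0.14 -1.74] M [0.026 0.036 0.008] 44.078165887065154
[ 499.01087938 -259.2711299   -21.71364397] [-0.103321   -0.80745601 -1.14464467] [ 500.26930231 -259.59388688    6.49118185] [ 565.20803759 -236.72079554   22.        ] [57.55328711 37.87567194 15.29031406]
```

View pics/s9o.png

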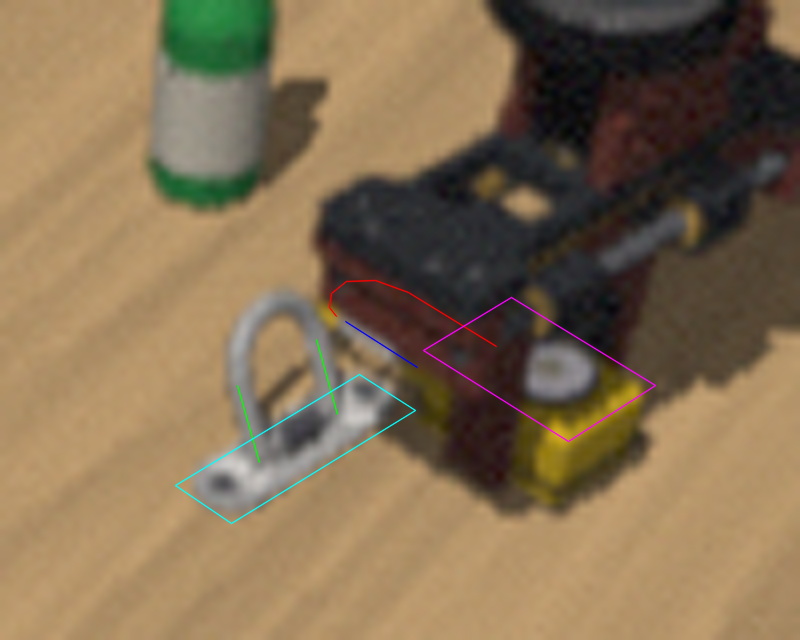

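View pics/t9o.png

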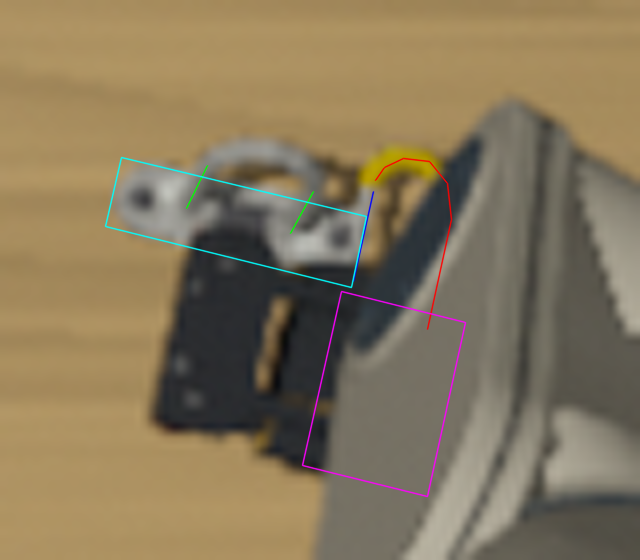

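{"name": "jog_arm", "arguments": {"steps": [{"dp":[0.014,0.055,-0.03],"turn":[0,0,0],"claw":0},{"dp":[0.02,0.09,-0.03],"turn":[0,0,0],"claw":0},{"dp":[0.02,0.09,-0.03],"turn":[0,0,0],"claw":0},{"dp":[0.02,0.09,-0.03],"turn":[0,0,0],"claw":0}]}}

```text
t: 9.42
ee_pos: [500.9, -251.9, -23.7]
orientation: [-1.318, -1.031, 1.026]
ft_force: [-0.6, -0.7, -1.2]
width: 43.9
```

```bash
cat > av.py <<'E'
from ov import *
import sys
n=int(sys.argv[1]) if len(sys.argv)>1 else 10
F=[];Mo=[];E=[]
for i in range(n):
    ctrl.get_image('side'); o=ctrl.get_obs(); F.append(o['ft_force']);Mo.append(o['moment']);E.append(o['ee_pos'])
c,s=np.cos(EYAW),np.sin(EYAW); Rz=np.array([[c,s,0],[-s,c,0],[0,0,1]])
F=np.array(F)@Rz.T
p,M=light_pose(o); l=M.T@(leg('R',p[2]+18)-p)
print('t %.2f'%o['t'],'ee',np.mean(E,0).round(2),'yaw',np.degrees(np.arctan2(M[1,0],M[0,0])).round(2),'lz',M[:2,2].round(4),'z',p[2].round(1),'| Feye',F.mean(0).round(2),'sd',F.std(0).round(2),'last',F[-1].round(1),'M',np.mean(Mo,0).round(3),'w',round(o['width'],1),'| leg in light',l.round(1))
E
python3 av.py 10
```

```text
t 9.92 ee [ 500.65 -252.14  -24.03] yaw -13.97 lz [-0.0035  0.0005] z 4.1 | Feye [ 0.47 -0.   -0.98] sd [0.64 0.46 0.61] last [ 0.1 -0.4 -1.1] M [ 0.002  0.002 -0.002] w 43.9 | leg in light [57.8 30.6 17.8]
```

{"name": "jog_arm", "arguments": {"steps": [{"dp":[0.006,0.024,0],"turn":[0,0,0],"claw":0},{"dp":[0.012,0.048,0],"turn":[0,0,0],"claw":0},{"dp":[0.012,0.048,0],"turn":[0,0,0],"claw":0}]}}

```text
t: 10.17
ee_pos: [501.5, -247.9, -24.2]
orientation: [-1.317, -1.03, 1.026]
ft_force: [0.2, 0.7, -0.7]
width: 44.1
```

```bash
python3 av.py 8
```

```text
t 10.57 ee [ 501.57 -248.23  -24.13] yaw -13.98 lz [-0.0035  0.0005] z 4.1 | Feye [-0.03  0.16 -1.52] sd [0.32 0.44 0.51] last [-0.4  0.7 -2. ] M [ 0.009  0.043 -0.02 ] w 43.8 | leg in light [57.8 26.7 17.8]
```

{"name": "jog_arm", "arguments": {"steps": [{"dp":[0.003,0.012,0],"turn":[0,0,0],"claw":0},{"dp":[0.006,0.024,0],"turn":[0,0,0],"claw":0},{"dp":[0.006,0.024,0],"turn":[0,0,0],"claw":0}]}}

```text
t: 10.82
ee_pos: [502.0, -246.2, -24.2]
orientation: [-1.317, -1.03, 1.026]
ft_force: [0.7, 0.4, -1.1]
width: 43.7
```

```bash
python3 av.py 6
```

```text
t 11.12 ee [ 502.04 -246.38  -24.13] yaw -13.98 lz [-0.0036  0.0006] z 4.1 | Feye [-0.18  0.29 -1.41] sd [0.45 0.58 0.46] last [-0.2 -0.3 -1. ] M [-0.009 -0.004  0.007] w 43.9 | leg in light [57.8 24.7 17.8]
```

{"name": "jog_arm", "arguments": {"steps": [{"dp":[0.003,0.012,0],"turn":[0,0,0],"claw":0},{"dp":[0.006,0.024,0],"turn":[0,0,0],"claw":0},{"dp":[0.006,0.024,0],"turn":[0,0,0],"claw":0}]}}

```text
t: 11.37
ee_pos: [502.5, -244.7, -24.1]
orientation: [-1.318, -1.03, 1.026]
ft_force: [-1.0, -3.0, -1.0]
width: 44.4
```

```bash
python3 av.py 6; python3 - <<'E'
from ov import *
d=cam('side','s10');d=cam('top','t10'); o=ctrl.get_obs()
draw('s10','s10o',o,(340,120,440,200),8); draw('t10','t10o',o,(370,180,450,250),8)
E
```

```text
t 11.67 ee [ 502.44 -244.7   -24.12] yaw -13.99 lz [-0.0036  0.0006] z 4.1 | Feye [-0.58 -3.81 -1.11] sd [0.28 0.36 0.14] last [-0.2 -4.  -1.1] M [-0.571  0.256 -0.216] w 43.9 | leg in light [57.8 22.9 17.8]
```

View pics/t10o.png

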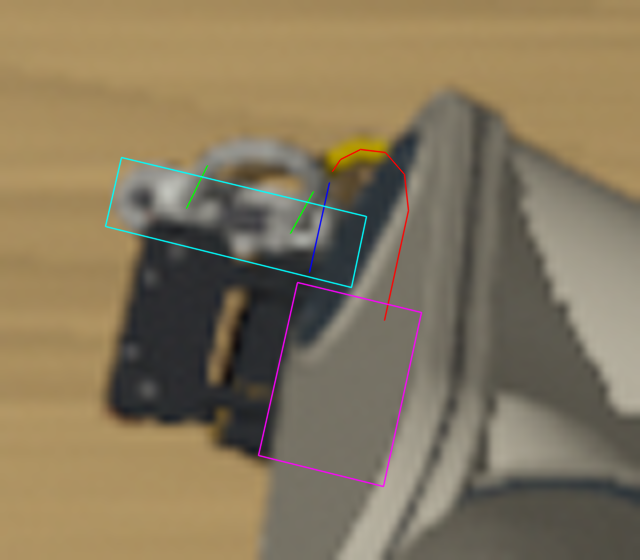

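View pics/s10o.png

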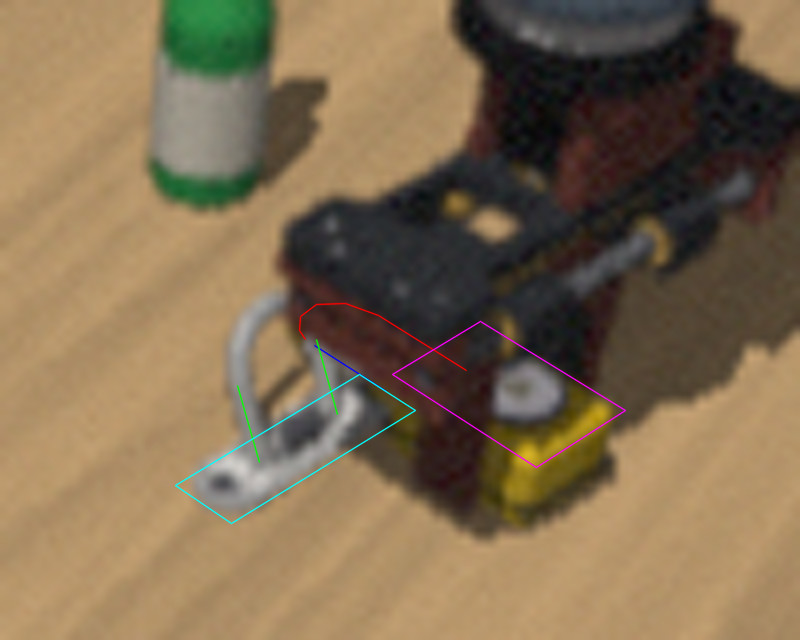

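{"name": "jog_arm", "arguments": {"steps": [{"dp":[0,0.013,0],"turn":[0,0,0],"claw":0},{"dp":[0,0.026,0],"turn":[0,0,0],"claw":0},{"dp":[0,0.039,0],"turn":[0,0,0],"claw":0},{"dp":[0,0.039,0],"turn":[0,0,0],"claw":0}]}}

```text
t: 12.1
ee_pos: [503.0, -241.5, -24.0]
orientation: [-1.318, -1.031, 1.026]
ft_force: [0.7, -5.5, -1.9]
width: 43.6
```

```bash
python3 av.py 6
```

```text
t 12.40 ee [ 502.88 -241.61  -23.98] yaw -13.99 lz [-0.0042  0.0009] z 4.2 | Feye [ 1.43 -4.32 -1.08] sd [0.59 0.48 0.43] last [ 1.8 -3.8 -0.4] M [-0.749 -0.05  -0.29 ] w 43.8 | leg in light [58.3 19.9 17.7]
```

{"name": "jog_arm", "arguments": {"steps": [{"dp":[0.002,0.02,0],"turn":[0,0,0],"claw":0},{"dp":[0.004,0.04,0],"turn":[0,0,0],"claw":0},{"dp":[0.006,0.06,0],"turn":[0,0,0],"claw":0},{"dp":[0.006,0.06,0],"turn":[0,0,0],"claw":0}]}}

```text
t: 12.73
ee_pos: [503.3, -236.8, -23.9]
orientation: [-1.318, -1.03, 1.026]
ft_force: [-1.0, -5.1, -0.6]
width: 44.2
```

```bash
python3 av.py 4
```

```text
t 12.93 ee [ 503.14 -236.85  -23.92] yaw -13.99 lz [-0.0039  0.0008] z 4.3 | Feye [-0.43 -4.72  0.61] sd [0.26 0.27 0.3 ] last [-0.6 -4.8  0.8] M [-0.788  0.147 -0.296] w 43.7 | leg in light [59.1 15.1 17.8]
```

{"name": "jog_arm", "arguments": {"steps": [{"dp":[0.002,0.02,0],"turn":[0,0,0],"claw":0},{"dp":[0.004,0.04,0],"turn":[0,0,0],"claw":0},{"dp":[0.006,0.06,0],"turn":[0,0,0],"claw":0},{"dp":[0.006,0.06,0],"turn":[0,0,0],"claw":0}]}}

```text
t: 13.27
ee_pos: [503.3, -231.9, -24.0]
orientation: [-1.317, -1.03, 1.026]
ft_force: [-1.9, -4.5, 1.3]
width: 44.1
```

```bash
python3 av.py 4
```

```text
t 13.47 ee [ 503.07 -231.89  -23.99] yaw -13.99 lz [-0.003   0.0004] z 4.2 | Feye [-1.32 -4.41  1.25] sd [0.45 0.13 0.46] last [-0.6 -4.4  1.4] M [-0.763  0.267 -0.295] w 43.9 | leg in light [60.3 10.4 17.8]
```

{"name": "jog_arm", "arguments": {"steps": [{"dp":[-0.002,0.02,0],"turn":[0,0,0],"claw":0},{"dp":[-0.004,0.04,0],"turn":[0,0,0],"claw":0},{"dp":[-0.005,0.056,0],"turn":[0,0,0],"claw":0},{"dp":[-0.005,0.056,0],"turn":[0,0,0],"claw":0}]}}

```text
t: 13.8
ee_pos: [502.0, -227.1, -24.1]
orientation: [-1.316, -1.029, 1.026]
ft_force: [-2.5, -3.9, 1.0]
width: 43.6
```

```bash
python3 av.py 4
```

```text
t 14.00 ee [ 501.91 -227.12  -24.13] yaw -13.99 lz [-0.0017 -0.0002] z 4.0 | Feye [-2.29 -3.8   1.18] sd [0.3  0.21 0.29] last [-2.5 -3.5  0.8] M [-0.575  0.386 -0.261] w 44.0 | leg in light [62.5  6.  17.9]
```

{"name": "jog_arm", "arguments": {"steps": [{"dp":[-0.02,0.012,0],"turn":[0,0,0],"claw":0},{"dp":[-0.045,0.026,0],"turn":[0,0,0],"claw":0},{"dp":[-0.07,0.042,0],"turn":[0,0,0],"claw":0},{"dp":[-0.07,0.042,0],"turn":[0,0,0],"claw":0}]}}

```text
t: 14.33
ee_pos: [494.9, -222.9, -24.4]
orientation: [-1.313, -1.028, 1.027]
ft_force: [-5.8, -0.0, 1.7]
width: 44.2
```

```bash
python3 av.py 4
```

```text
t 14.53 ee [ 494.46 -222.6   -24.55] yaw -13.96 lz [ 0.0021 -0.0022] z 3.6 | Feye [-5.9  -1.17  1.77] sd [0.24 0.37 0.43] last [-6.2 -1.   1.7] M [-0.016  0.789 -0.095] w 44.3 | leg in light [70.5  3.4 18.2]
```

{"name": "jog_arm", "arguments": {"steps": [{"dp":[-0.012,0.003,0],"turn":[0,0,0],"claw":0},{"dp":[-0.024,0.006,0],"turn":[0,0,0],"claw":0},{"dp":[-0.024,0.006,0],"turn":[0,0,0],"claw":0}]}}

```text
t: 14.78
ee_pos: [492.5, -221.7, -24.7]
orientation: [-1.311, -1.028, 1.028]
ft_force: [0.1, -0.3, -1.6]
width: 44.1
```

```bash
python3 av.py 4
```

```text
t 14.98 ee [ 492.78 -221.96  -24.59] yaw -13.95 lz [ 0.0016 -0.002 ] z 3.6 | Feye [-0.1  -0.25 -1.63] sd [0.14 0.4  0.32] last [ 0.  -0.8 -1.4] M [ 0.027  0.01  -0.005] w 44.1 | leg in light [72.2  3.3 18.1]
```

{"name": "jog_arm", "arguments": {"steps": [{"dp":[0.03,-0.008,0],"turn":[0,0,0],"claw":0},{"dp":[0.06,-0.015,0],"turn":[0,0,0],"claw":0},{"dp":[0.06,-0.015,0],"turn":[0,0,0],"claw":0}]}}

```text
t: 15.23
ee_pos: [498.5, -223.6, -24.4]
orientation: [-1.313, -1.028, 1.027]
ft_force: [1.0, 0.9, -1.1]
width: 43.6
```

```bash
python3 av.py 4; python3 - <<'E'
from ov import *
d=cam('side','s11');d=cam('top','t11'); o=ctrl.get_obs()
crop('s11',340,120,440,200,8,'s11o'); crop('t11',370,180,450,250,8,'t11o')
E
```

```text
t 15.43 ee [ 497.79 -223.33  -24.55] yaw -13.94 lz [ 0.0016 -0.002 ] z 3.6 | Feye [-0.01 -0.02 -1.46] sd [0.36 0.39 0.19] last [-0.6 -0.2 -1.5] M [ 0.004  0.024 -0.011] w 44.0 | leg in light [67.2  3.3 18.1]
```

View pics/t11o.png

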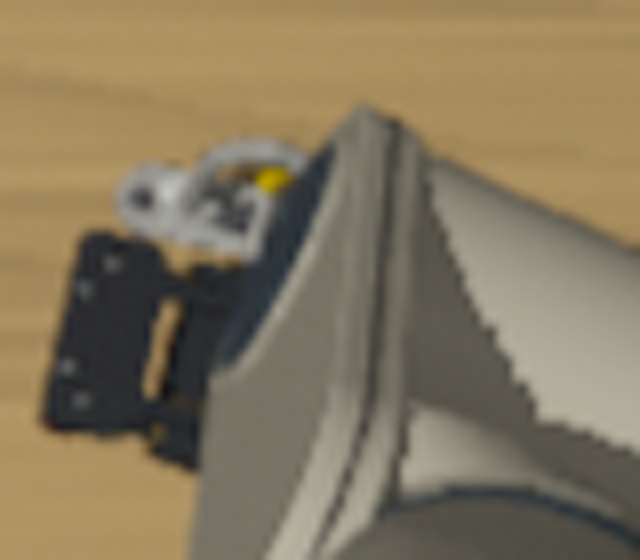

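View pics/s11o.png

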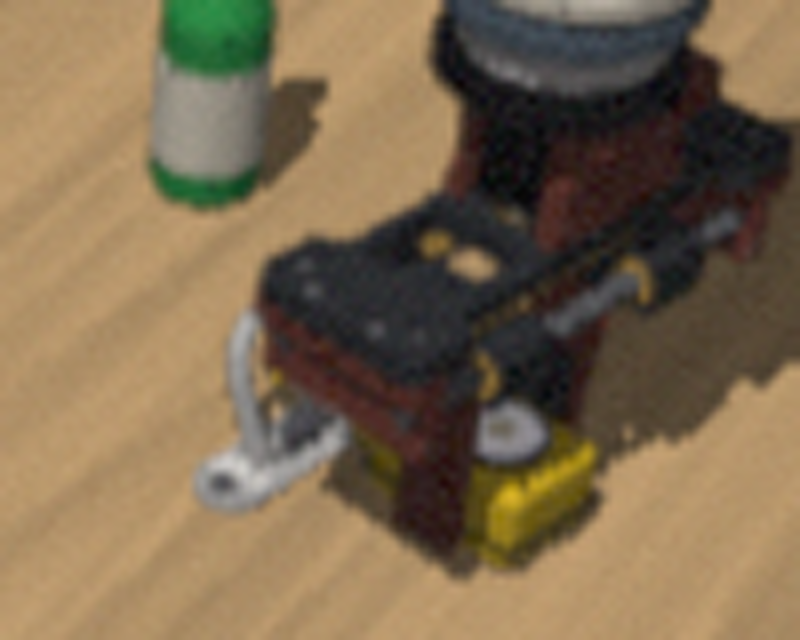

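{"name": "jog_arm", "arguments": {"steps": [{"dp":[0.03,-0.008,0],"turn":[0,0,0],"claw":0},{"dp":[0.06,-0.015,0],"turn":[0,0,0],"claw":0},{"dp":[0.1,-0.025,0],"turn":[0,0,0],"claw":0},{"dp":[0.1,-0.025,0],"turn":[0,0,0],"claw":0}]}}

```text
t: 15.87
ee_pos: [506.5, -225.6, -24.4]
orientation: [-1.313, -1.028, 1.027]
ft_force: [0.2, -0.2, -1.4]
width: 43.7
```

```bash
python3 av.py 4
```

```text
t 16.07 ee [ 505.63 -225.24  -24.62] yaw -13.94 lz [ 0.0019 -0.0021] z 3.6 | Feye [-0.02 -0.53 -0.84] sd [0.48 0.5  0.15] last [-0.6  0.1 -1. ] M [ 0.009  0.013 -0.012] w 43.6 | leg in light [59.1  3.3 18.1]
```

{"name": "jog_arm", "arguments": {"steps": [{"dp":[-0.004,-0.016,0],"turn":[0,0,0],"claw":0},{"dp":[-0.008,-0.032,0],"turn":[0,0,0],"claw":0},{"dp":[-0.012,-0.048,0],"turn":[0,0,0],"claw":0},{"dp":[-0.012,-0.048,0],"turn":[0,0,0],"claw":0}]}}

```text
t: 16.4
ee_pos: [504.3, -229.3, -24.6]
orientation: [-1.312, -1.027, 1.028]
ft_force: [0.6, 0.2, -0.5]
width: 44.0
```

```bash
python3 av.py 4
```

```text
t 16.60 ee [ 504.34 -229.08  -24.65] yaw -13.95 lz [ 0.002  -0.0022] z 3.5 | Feye [-0.05 -0.07 -1.17] sd [0.33 0.34 0.56] last [ 0.1  0.1 -1.3] M [ 0.012 -0.006 -0.005] w 44.1 | leg in light [59.2  7.3 18.1]
```

{"name": "jog_arm", "arguments": {"steps": [{"dp":[-0.0015,-0.006,0],"turn":[0,0,0],"claw":0},{"dp":[-0.003,-0.012,0],"turn":[0,0,0],"claw":0},{"dp":[-0.003,-0.012,0],"turn":[0,0,0],"claw":0}]}}

```text
t: 16.85
ee_pos: [504.1, -230.0, -24.6]
orientation: [-1.312, -1.027, 1.028]
ft_force: [0.0, 0.1, -1.4]
width: 43.8
```

```bash
python3 av.py 3
```

```text
t 17.00 ee [ 504.13 -229.98  -24.65] yaw -13.96 lz [ 0.0019 -0.0022] z 3.5 | Feye [-0.26 -0.11 -1.87] sd [0.51 0.09 0.36] last [ 0.3  0.  -1.6] M [-0.022  0.045 -0.012] w 43.7 | leg in light [59.2  8.3 18.1]
```

{"name": "jog_arm", "arguments": {"steps": [{"dp":[-0.001,-0.004,0],"turn":[0,0,0],"claw":0},{"dp":[-0.002,-0.008,0],"turn":[0,0,0],"claw":0}]}}

```text
t: 17.17
ee_pos: [503.9, -230.6, -24.7]
orientation: [-1.312, -1.027, 1.028]
ft_force: [-0.1, 0.8, -1.3]
width: 44.0
```

```bash
python3 av.py 3
```

```text
t 17.32 ee [ 503.96 -230.64  -24.65] yaw -13.96 lz [ 0.0019 -0.0022] z 3.5 | Feye [ 0.37  0.13 -1.01] sd [0.25 0.18 0.42] last [ 0.6  0.4 -1. ] M [ 0.012  0.009 -0.007] w 43.8 | leg in light [59.2  8.9 18.1]
```

{"name": "jog_arm", "arguments": {"steps": [{"dp":[-0.001,-0.003,0],"turn":[0,0,0],"claw":0},{"dp":[-0.001,-0.006,0],"turn":[0,0,0],"claw":0}]}}

```text
t: 17.48
ee_pos: [503.8, -231.1, -24.6]
orientation: [-1.312, -1.027, 1.028]
ft_force: [-0.6, -0.1, -1.2]
width: 43.8
```

```bash
python3 av.py 3
```

```text
t 17.63 ee [ 503.89 -231.16  -24.63] yaw -13.96 lz [ 0.0019 -0.0022] z 3.6 | Feye [ 0.08 -0.15 -1.22] sd [0.51 0.22 0.27] last [-0.5 -0.4 -1.1] M [ 0.012 -0.009  0.013] w 43.9 | leg in light [59.1  9.5 18.1]
```

{"name": "jog_arm", "arguments": {"steps": [{"dp":[-0.001,-0.003,0],"turn":[0,0,0],"claw":0},{"dp":[-0.001,-0.006,0],"turn":[0,0,0],"claw":0}]}}

```text
t: 17.8
ee_pos: [503.8, -231.6, -24.6]
orientation: [-1.312, -1.027, 1.028]
ft_force: [-0.2, 0.1, -1.2]
width: 43.6
```

```bash
python3 av.py 3
```

```text
t 17.95 ee [ 503.8  -231.64  -24.64] yaw -13.96 lz [ 0.0019 -0.0022] z 3.6 | Feye [-0.5   0.28 -0.9 ] sd [0.43 0.31 0.1 ] last [-0.7  0.2 -1. ] M [-0.019 -0.005  0.015] w 43.7 | leg in light [59.1 10.  18.1]
```

{"name": "jog_arm", "arguments": {"steps": [{"dp":[-0.001,-0.003,0],"turn":[0,0,0],"claw":0},{"dp":[-0.001,-0.006,0],"turn":[0,0,0],"claw":0}]}}

```text
t: 18.12
ee_pos: [503.7, -232.1, -24.7]
orientation: [-1.312, -1.027, 1.028]
ft_force: [0.2, 0.0, -1.4]
width: 44.1
```

```bash
python3 av.py 3
```

```text
t 18.27 ee [ 503.74 -232.15  -24.64] yaw -13.96 lz [ 0.0019 -0.0022] z 3.5 | Feye [-0.06 -0.13 -1.23] sd [0.36 0.14 0.2 ] last [-0.3 -0.1 -1. ] M [-0.048  0.019 -0.003] w 43.8 | leg in light [59.  10.5 18.1]
```

{"name": "jog_arm", "arguments": {"steps": [{"dp":[-0.001,-0.003,0],"turn":[0,0,0],"claw":0},{"dp":[-0.001,-0.006,0],"turn":[0,0,0],"claw":0}]}}

```text
t: 18.43
ee_pos: [503.6, -232.6, -24.6]
orientation: [-1.312, -1.027, 1.028]
ft_force: [-1.4, -0.5, -2.1]
width: 44.1
```

```bash
python3 av.py 3
```

```text
t 18.58 ee [ 503.65 -232.67  -24.65] yaw -13.96 lz [ 0.0019 -0.0022] z 3.5 | Feye [ 0.41  0.05 -1.4 ] sd [0.19 0.16 0.44] last [ 0.1 -0.  -0.8] M [-0.013 -0.031 -0.015] w 43.9 | leg in light [59.  11.  18.1]
```

{"name": "jog_arm", "arguments": {"steps": [{"dp":[-0.001,-0.003,0],"turn":[0,0,0],"claw":0},{"dp":[-0.001,-0.006,0],"turn":[0,0,0],"claw":0}]}}

```text
t: 18.75
ee_pos: [503.6, -233.1, -24.6]
orientation: [-1.312, -1.027, 1.028]
ft_force: [1.2, 0.4, -1.4]
width: 44.0
```

```bash
python3 av.py 3
```

```text
t 18.90 ee [ 503.55 -233.13  -24.64] yaw -13.96 lz [ 0.002  -0.0022] z 3.5 | Feye [ 0.06  0.37 -1.11] sd [0.44 0.51 0.65] last [-0.4  0.9 -1.3] M [ 0.007 -0.009  0.015] w 43.5 | leg in light [59.  11.5 18.1]
```

{"name": "jog_arm", "arguments": {"steps": [{"dp":[-0.001,-0.003,0],"turn":[0,0,0],"claw":0},{"dp":[-0.001,-0.005,0],"turn":[0,0,0],"claw":0}]}}

```text
t: 19.07
ee_pos: [503.5, -233.4, -24.6]
orientation: [-1.312, -1.027, 1.028]
ft_force: [0.5, 0.7, -1.3]
width: 44.0
```

```bash
python3 av.py 3
```

```text
t 19.22 ee [ 503.45 -233.39  -24.67] yaw -13.96 lz [ 0.002  -0.0023] z 3.5 | Feye [ 0.02  1.51 -1.01] sd [0.58 0.2  0.57] last [-0.7  1.2 -1.8] M [ 0.206 -0.059  0.104] w 43.8 | leg in light [59.  11.7 18.1]
```

{"name": "jog_arm", "arguments": {"steps": [{"dp":[-0.0005,-0.0025,0],"turn":[0,0,0],"claw":0},{"dp":[-0.0005,-0.0025,0],"turn":[0,0,0],"claw":0}]}}

```text
t: 19.38
ee_pos: [503.5, -233.5, -24.6]
orientation: [-1.311, -1.027, 1.028]
ft_force: [0.3, 1.7, -1.5]
width: 44.0
```

```bash
python3 av.py 3
```

```text
t 19.53 ee [ 503.45 -233.51  -24.66] yaw -13.95 lz [ 0.002  -0.0024] z 3.5 | Feye [ 0.57  1.88 -1.73] sd [0.24 0.17 0.55] last [ 0.7  2.1 -1.9] M [ 0.327 -0.081  0.144] w 44.3 | leg in light [59.  11.8 18.1]
```

{"name": "jog_arm", "arguments": {"steps": [{"dp":[-0.0007,-0.003,0],"turn":[0,0,0],"claw":0},{"dp":[-0.0015,-0.006,0],"turn":[0,0,0],"claw":0}]}}

```text
t: 19.7
ee_pos: [503.3, -233.8, -24.7]
orientation: [-1.311, -1.028, 1.028]
ft_force: [2.0, 4.6, -0.8]
width: 44.1
```

```bash
python3 av.py 3
```

```text
t 19.85 ee [ 503.34 -233.76  -24.68] yaw -13.94 lz [ 0.0021 -0.0026] z 3.5 | Feye [ 0.3   3.85 -0.95] sd [0.48 0.33 0.4 ] last [ 1.   4.2 -1.1] M [ 0.662 -0.276  0.317] w 44.1 | leg in light [59.  12.1 18.1]
```

```bash
python3 - <<'E'
from ov import *
F=[];M=[]
for i in range(8):
    ctrl.get_image('side'); o=ctrl.get_obs(); F.append(o['ft_force']);M.append(o['moment'])
F=np.array(F);M=np.array(M); c,s=np.cos(EYAW),np.sin(EYAW);Rz=np.array([[c,s,0],[-s,c,0],[0,0,1]])
print((F@Rz.T).round(2)); print((M@Rz.T).round(3)); print((F@Rz.T).mean(0),(M@Rz.T).mean(0),o['t'],o['width'],o['ee_pos'])
E
```

```text
[[ 0.28  4.52 -0.68]
 [ 1.07  5.22 -1.15]
 [-0.05  5.11 -1.48]
 [ 0.13  5.49 -1.06]
 [ 0.87  4.81 -0.53]
 [-0.37  5.58 -0.87]
 [ 1.23  4.57 -1.76]
 [ 0.93  5.59 -0.  ]]
[[ 0.803 -0.076  0.262]
 [ 0.717 -0.042  0.258]
 [ 0.847 -0.139  0.245]
 [ 0.817 -0.095  0.266]
 [ 0.789 -0.064  0.267]
 [ 0.897 -0.111  0.296]
 [ 0.862 -0.139  0.319]
 [ 0.831 -0.033  0.331]]
[ 0.51214732  5.11065967 -0.94078803] [ 0.82029106 -0.08741938  0.28058884] 20.25 44.01838858354525 [ 503.32455267 -233.85322169  -24.65458925]
```

{"name": "jog_arm", "arguments": {"steps": [{"dp":[-0.0003,-0.0015,0],"turn":[0,0,0],"claw":0},{"dp":[-0.0003,-0.0015,0],"turn":[0,0,0],"claw":0}]}}

```text
t: 20.42
ee_pos: [503.3, -233.8, -24.7]
orientation: [-1.311, -1.028, 1.028]
ft_force: [2.6, 5.1, -0.4]
width: 44.0
```

```bash
python3 av.py 6
```

```text
t 20.72 ee [ 503.32 -233.85  -24.68] yaw -13.94 lz [ 0.0021 -0.0026] z 3.5 | Feye [ 0.37  5.19 -0.83] sd [0.73 0.52 0.57] last [ 0.5  5.6 -0.3] M [ 0.802 -0.303  0.319] w 43.4 | leg in light [59.  12.2 18.1]
```

{"name": "jog_arm", "arguments": {"steps": [{"dp":[-0.001,-0.004,0],"turn":[0,0,0],"claw":0},{"dp":[-0.001,-0.004,0],"turn":[0,0,0],"claw":0},{"dp":[-0.001,-0.004,0],"turn":[0,0,0],"claw":0}]}}

```text
t: 20.97
ee_pos: [503.3, -233.9, -24.7]
orientation: [-1.311, -1.028, 1.028]
ft_force: [2.6, 5.3, 0.0]
width: 43.9
```

```bash
python3 av.py 15
```

```text
t 21.72 ee [ 503.28 -233.93  -24.68] yaw -13.92 lz [ 0.0021 -0.0028] z 3.5 | Feye [ 0.66  5.77 -1.01] sd [0.56 0.39 0.4 ] last [ 0.5  5.9 -1. ] M [ 0.926 -0.35   0.359] w 44.2 | leg in light [59.  12.3 18.1]
```

{"name": "jog_arm", "arguments": {"steps": [{"dp":[-0.001,-0.004,0],"turn":[0,0,0],"claw":0},{"dp":[-0.0015,-0.006,0],"turn":[0,0,0],"claw":0},{"dp":[-0.0015,-0.006,0],"turn":[0,0,0],"claw":0},{"dp":[-0.0015,-0.006,0],"turn":[0,0,0],"claw":0}]}}

```text
t: 22.05
ee_pos: [503.2, -234.1, -24.7]
orientation: [-1.31, -1.028, 1.028]
ft_force: [1.7, 6.7, -0.4]
width: 44.2
```

```bash
python3 av.py 16
```

```text
t 22.85 ee [ 503.27 -234.04  -24.68] yaw -13.91 lz [ 0.002  -0.0031] z 3.5 | Feye [ 0.53  6.82 -0.7 ] sd [0.54 0.5  0.52] last [ 1.2  7.2 -0.6] M [ 1.062 -0.419  0.42 ] w 44.0 | leg in light [59.  12.4 18.1]
```

{"name": "jog_arm", "arguments": {"steps": [{"dp":[0.005,0.02,0],"turn":[0,0,0],"claw":0},{"dp":[0.01,0.04,0],"turn":[0,0,0],"claw":0},{"dp":[0.015,0.06,0],"turn":[0,0,0],"claw":0},{"dp":[0.015,0.06,0],"turn":[0,0,0],"claw":0}]}}

```text
t: 23.18
ee_pos: [504.5, -229.3, -24.7]
orientation: [-1.311, -1.028, 1.028]
ft_force: [0.3, 0.6, -1.0]
width: 44.2
```

{"name": "jog_arm", "arguments": {"steps": [{"dp":[0,0,-0.015],"turn":[0,0,0],"claw":0},{"dp":[0,0,-0.03],"turn":[0,0,0],"claw":0},{"dp":[0,0,-0.03],"turn":[0,0,0],"claw":0}]}}

```text
t: 23.43
ee_pos: [504.3, -229.4, -27.3]
orientation: [-1.311, -1.028, 1.028]
ft_force: [0.2, 0.3, -1.2]
width: 44.0
```

```bash
python3 av.py 4
```

```text
t 23.63 ee [ 504.35 -229.39  -27.18] yaw -13.92 lz [ 0.0021 -0.0029] z 1.1 | Feye [ 0.34 -0.21 -1.5 ] sd [0.94 0.66 0.64] last [-0.3  0.  -0.7] M [ 0.002  0.016 -0.002] w 43.9 | leg in light [57.7  7.6 18.1]
```

{"name": "jog_arm", "arguments": {"steps": [{"dp":[0,0,-0.012],"turn":[0,0,0],"claw":0},{"dp":[0,0,-0.012],"turn":[0,0,0],"claw":0}]}}

```text
t: 23.8
ee_pos: [504.5, -229.4, -28.1]
orientation: [-1.311, -1.028, 1.028]
ft_force: [-0.5, 0.3, -1.8]
width: 43.9
```

```bash
python3 av.py 4
```

```text
t 24.00 ee [ 504.42 -229.38  -28.09] yaw -13.92 lz [ 0.0022 -0.003 ] z 0.1 | Feye [-0.17 -0.43 -1.83] sd [0.37 0.28 0.23] last [-0.1 -0.1 -1.7] M [ 0.     0.016 -0.022] w 44.1 | leg in light [57.3  7.6 18.1]
```

{"name": "jog_arm", "arguments": {"steps": [{"dp":[0,0,-0.007],"turn":[0,0,0],"claw":0},{"dp":[0,0,-0.007],"turn":[0,0,0],"claw":0}]}}

```text
t: 24.17
ee_pos: [504.4, -229.4, -28.2]
orientation: [-1.311, -1.028, 1.028]
ft_force: [-2.3, 1.2, 3.7]
width: 44.0
```

```bash
python3 av.py 4
```

```text
t 24.37 ee [ 504.43 -229.38  -28.19] yaw -13.92 lz [ 0.0019 -0.0028] z 0.0 | Feye [-1.6   0.26  6.01] sd [0.1  0.99 0.65] last [-1.6  1.3  6.8] M [0.095 0.189 0.019] w 43.9 | leg in light [57.1  7.6 18.1]
```

{"name": "jog_arm", "arguments": {"steps": [{"dp":[0,0,0],"turn":[0,0,0],"claw":0.75},{"dp":[0,0,0],"turn":[0,0,0],"claw":0.75},{"dp":[0,0,0],"turn":[0,0,0],"claw":0.75},{"dp":[0,0,0],"turn":[0,0,0],"claw":0.75},{"dp":[0,0,0],"turn":[0,0,0],"claw":0.75}]}}

```text
t: 24.78
ee_pos: [504.4, -229.4, -28.3]
orientation: [-1.311, -1.028, 1.028]
ft_force: [0.3, 0.8, 0.0]
width: 65.7
```

```bash
python3 av.py 3
```

```text
t 24.93 ee [ 504.43 -229.36  -28.28] yaw -13.92 lz [ 0.002  -0.0029] z -0.1 | Feye [-0.25  0.14 -0.09] sd [0.45 0.16 0.43] last [-0.3 -0.1 -0.7] M [-0.006  0.035  0.009] w 65.9 | leg in light [57.1  7.6 18.1]
```

Released with no force. Going straight up.

{"name": "jog_arm", "arguments": {"steps": [{"dp":[0,0,0.15],"turn":[0,0,0],"claw":0.75},{"dp":[0,0,0.4],"turn":[0,0,0],"claw":0.75},{"dp":[0,0,0.8],"turn":[0,0,0],"claw":0.75},{"dp":[0,0,1],"turn":[0,0,0],"claw":0.75},{"dp":[0,0,1],"turn":[0,0,0],"claw":0.75}]}}

```text
t: 25.35
ee_pos: [507.0, -230.6, 56.0]
orientation: [-1.317, -1.031, 1.026]
ft_force: [0.9, -0.2, -0.7]
width: 66.0
```

{"name": "jog_arm", "arguments": {"steps": [{"dp":[-0.4,0,0.4],"turn":[0,0,0],"claw":0.75},{"dp":[-0.8,0,0.8],"turn":[0,0,0],"claw":0.75},{"dp":[-0.8,0,1],"turn":[0,0,0],"claw":0.75},{"dp":[-0.8,0,1],"turn":[0,0,0],"claw":0.75},{"dp":[-0.8,0,1],"turn":[0,0,0],"claw":0.75}]}}

```text
t: 25.77
ee_pos: [443.4, -231.0, 136.9]
orientation: [-1.32, -1.032, 1.025]
ft_force: [-0.0, -0.0, -0.1]
width: 66.0
```

{"name": "jog_arm", "arguments": {"steps": [{"dp":[-0.5,-0.4,0],"turn":[0,0,0],"claw":0.75},{"dp":[-0.5,-0.8,0],"turn":[0,0,0],"claw":0.75},{"dp":[-0.5,-1,0],"turn":[0,0,0],"claw":0.75},{"dp":[-0.5,-1,0],"turn":[0,0,0],"claw":0.75},{"dp":[-0.5,-1,0],"turn":[0,0,0],"claw":0.75}]}}

```text
t: 26.18
ee_pos: [403.1, -311.0, 135.4]
orientation: [-1.318, -1.031, 1.024]
ft_force: [-0.1, 0.0, 0.4]
width: 66.2
```

```bash
python3 st.py; python3 - <<'E'
from seg import *
d=cam('side','s12');e=cam('top','t12')
crop('s12',330,120,430,200,8,'s12c'); crop('t12',370,170,450,240,8,'t12c')
for x in(d,e):
    P=pts(x);m=yellow(x)&(P[...,1]<-190)&(P[...,1]>-300)&(P[...,2]<60); Q=P[m]; t=Q[abs(Q[:,2]-32)<4]; print(len(Q),np.percentile(Q[:,2],[5,50,95]),cv2.minAreaRect(t[:,:2].astype(np.float32)))
E
```

```text
t 26.1833 [ 403.14 -311.01  135.36] ty [ 4.9e-03  2.0e-04 -1.0e+00] yaw -14.04 F [-0.11  0.03  0.37] M [-0.046  0.008  0.004] 66.17298692425813
253 [14.30951256 28.0861889  33.24502701] ((505.54730224609375, -226.50531005859375), (40.65734100341797, 59.10678482055664), 76.0931167602539)
318 [ 8.55468875 28.75234959 33.67914769] ((506.5223388671875, -227.64268493652344), (42.07963562011719, 60.48318862915039), 78.51585388183594)
```

View pics/s12c.png

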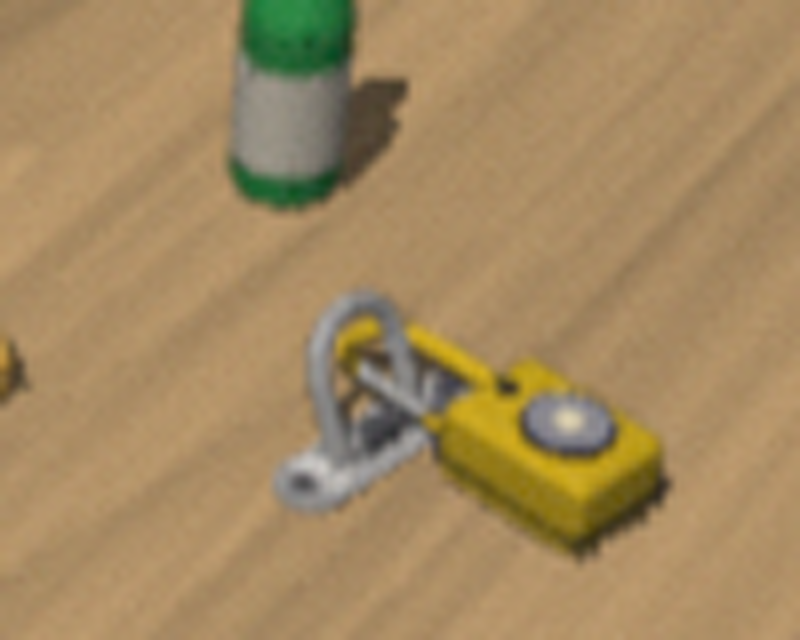

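View pics/t12c.png

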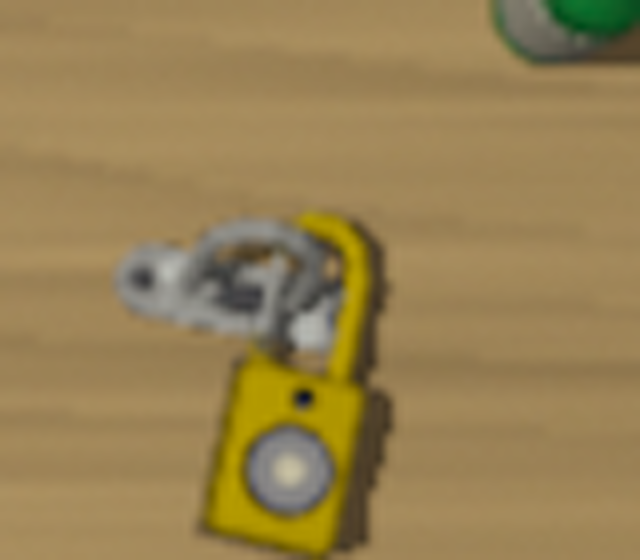

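View pics/t12.png

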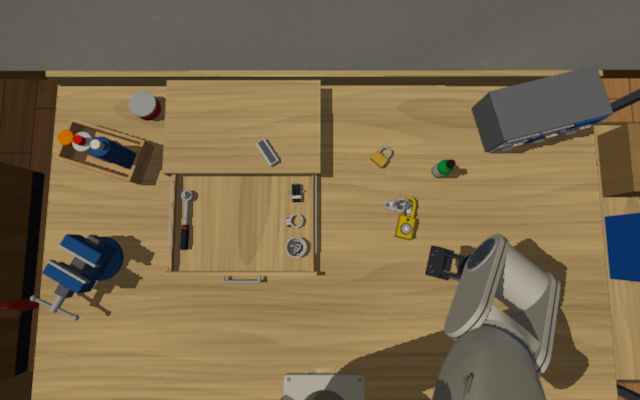

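The pictures show the right leg standing between the shut gate (side crop (360,365)–(435,415)) and the spine. The light lies flat, everything else looks in place and the gripper is well clear.

```bash
python3 -c "
from workcell import ctrl
print(ctrl.close_job())"
```

```text
the job is handed in; nothing more can be done
None
```

The bike light is clipped onto the eye's right leg, lying flat on the bench and let go. I handed the job in at about 26 s of the 72 s allowed; no verdict was reported.

- **Clipping on:** I held the light about 4 mm above the bench and pressed the gate onto the right leg. I then drew the leg to the bend. The force rose to about 6 N and fell to zero as the gate snapped shut.
- **Proof pull:** I drew the light back against the shut gate. It held a steady 5 to 7 N for well over half a second, averaging 6.8 N over the last 0.8 s. The highest measured sample was about 7 N, against the 12 N limit.
- **Final pictures:** Both views show the leg inside the shut gate, the light flat (top at about 33 mm) and the other things where they were. I checked those by eye only. The gripper is well clear.

**What disagreed or failed:**
- **Fingertip position:** The fingertips really end about 33 mm above the reported TCP, not at it as the text says. My first grasp therefore closed in the air over the light. I corrected it from the pictures and regrasped; nothing else was touched.
- **Light position:** The light's estimated sideways position against the leg was about 2 mm off, so I found each contact by force instead.
- **Not measured:** The gate angle was judged from the force drop and the pictures, not measured.

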